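Zero the photometer and click the sample cell into the beam

TASK

Zero the photometer first: take the white stylus out of its blue stand, push the small recessed orange zero button all the way down with the stylus tip and keep it down for about half a second, then put the stylus back upright in its stand and let go of it. Then take hold of the black knob and draw the cell-changer rod out until its red ring has just come clear of the metal guide and you feel the rod click into that notch (the third of its four stops, counting the fully pushed-in one as the first). Finish while still holding the knob, with the rod sitting in that notch, and leave the brown bottle, the beaker and the cuvette rack undisturbed.

Things in the scene. Friction and masses are not known exactly. Their poses are not given: they have to be found in the camera images.
- photometer: White bench photometer, 340 mm deep (its x), 420 wide (y), 165 high, fixed. Origin: centre of its underside; -x points out of its front, z up. Front face at x = -170 mm; from there to x = -52 a flat dark deck 95 mm high; behind it the housing, 165 mm high (lid 173). Rod axis at y = +55, 65 mm above the bench; the zero button at x = -115, y = -30.
- rod (a joint): Draw of the rod in m: 0 pushed in, grows as the knob is pulled straight away from the front, end stop 0.062. The guide's ball clicks into V notches at 0, 0.020, 0.040 and 0.060; each draws the rod in from about 4 mm either side, leaving one takes 5 to 7 N; between them it slides with about 1 N. White, red, blue rings just clear the guide at 0.020, 0.040 (wanted), 0.060. Starts at 0 to 0.030.
- knob (a point): Centre of the black knob on the end of the rod: a cylinder 22 mm in diameter, 28 mm long, axis along the rod (x of the photometer), 65 mm above the bench, free below and on both sides. It moves with the rod: pushed in, it is 38 mm in front of the guide's face (x = -228, y = +55 mm in the photometer's frame).
- zero (a joint): Travel of the zero button in m: 0 up, 0.004 fully down; it springs back. About 1.5 N starts it and 4 N has it fully down.
- zero_top (a point): Centre of the top of the orange zero button, a round cap 12 mm in diameter at the bottom of a round recess 14 mm wide (18 mm at the bevelled rim) ringed in white in the photometer's dark deck. Up, the cap is 90 mm above the bench, 5 mm below the deck; it is pressed straight down.
- stylus_mid (a point): Centre of the white stylus, 70 mm above its tip; z axis towards the blunt top. 140 mm long, a round barrel 11 mm in diameter with blue bands, narrowing over the last 24 mm to a dark tip 6 mm in diameter; 25 g. It stands tip down in its stand, the tip 5 mm and the top 145 mm above the bench, 95 mm of it above the stand's block.
- stylus_tip (a point): The end of the stylus tip, 70 mm below stylus_mid on its axis.
- stand_mouth (a point): Centre of the mouth of the stylus stand's hole, at the top of its block, 50 mm above the bench. Blue block 46 x 46 mm, 50 mm high, on a dark 76 x 76 mm foot, fixed. The round hole is 15 mm wide (21 mm at the bevelled mouth) and 45 mm deep, straight down.
- reagent: Closed brown reagent bottle, 58 mm in diameter, 115 mm high, loose. Origin: centre of its underside. Leave it alone.
- beaker: Empty glass beaker, 68 mm in diameter at the rim, 85 mm high, loose. Origin: centre of its underside. Leave it alone.
- cuvettes: White rack with four capped cuvettes, 44 x 90 mm (its x, y), 52 mm high, loose. Origin: centre of its underside. Leave it alone.
- guide (a point): Centre of the outer face of the small metal guide that the rod comes out of, 20 mm in front of the front face and 65 mm above the bench (x = -190, y = +55 mm in the photometer's frame). The guide is 24 mm wide; a steel plug on it, holding the spring-loaded ball, reaches 91 mm above the bench.

How it is judged:
By the outcome, as a careful person would: the job done as asked, in the order asked, and still so for the second after the job is handed in, while the arm keeps its last pose, push and grip.
It also fails if it takes over 59 s, if anything falls off the work surface, if the arm or the gripper's body presses on something with over 40 N, if the wrist force passes 120 N, or if a joint passes its speed limit or range.

ROBOT

A 6-joint arm with a two-finger parallel gripper is mounted at the origin on the work surface. World frame = base frame: x ahead of the robot, y to its left, z up, the work surface at z = 0. Lengths are in m, angles in rad, forces in N, time in s.
With the tool pointing down it reaches from about 0.325 to 0.775 m from the base axis. Payload 9.3 kg.
Tool frame: the origin (TCP) lies at the very end of the fingers, on their centre line; the grasp point (between the pads) lies 19 mm behind it; z points along the fingers, x is the direction in which the jaws open and shut, and the axes are right-handed (so a half turn about z gives the same grasp; the last joint's range is limited). The gripper opens to 85 mm and grips with 20 to 120 N. Pads are 22 mm wide; open, the fingers measure 114 mm over their backs; the gripper's body (76 mm by 85 mm) begins 54 mm behind the grasp point. The pads swing forward as they close: fully open they stand 13 mm farther back than shut.
Start: joints at [-0.153, 0.259, 0.021, 1.334, 0, 1.418], TCP at [0.55, -0, 0.206] pointing down, gripper open.
Joint ranges: [-3.04, 3.04], [-0.91, 1.82], [-1.04, 1.36], [-1.92, 1.95], [-1.52, 1.45], [-3.14, 3.14]. Speed limits (rad/s): [2.22, 2.22, 2.79, 3.14, 3.14, 3.14].

INTERFACE

Orientations are given as a 3x3 rotation matrix whose columns are the frame's x, y, z axes.
In Python, from rig import monitor, eyes, arm gives the robot as it stands.
- The arm moves only by the tool send_rows, never from a script. Its arguments are lists of equal length, an entry for each row: "linear": the shift along the tool's x, y, z in mm, a list of three; "twist": the turn, a rotation vector about the tool's x, y, z in degrees, a list of three; "claw": the opening, from -1 (shut) to 1 (fully open), so that 0 is half open. A call has 1 to 10 rows; each row is the pose to reach, as a shift and turn from the pose commanded when the call began, along the tool's axes at that moment; what a row does not reach only later rows make up. A row lasts 1/12 s, in which the tool goes at most 41.7 mm and 7.16 degrees, less where a joint would pass 70% of its speed; a pose out of reach is approached as far as the arm can. A call with a gripper value outside its range is refused whole. The fingers move at their own pace and stop on an object; "force" is the grip in N (left out, the last holds). Time passes only in rows, so rows that repeat a pose let the fingers close. It gives the time, the measured TCP pose, the force and the opening at its end, in the units of the state.
- monitor.state(): the state, without advancing time (a new reading comes with each control period).
- eyes.grab_frame(name): name is "scene" or "side" or "wrist"; returns a dict with "pixels" (420x560x3 uint8, red, green, blue), "fx", "fy", "cx", "cy" (pixels), "extrinsics" (4x4, takes a point from camera to world coordinates). Camera axes: x right, y up, looking along -z (the intrinsics and any distortion apply to the point x, -y, -z); pixel columns grow to the right and rows downward; lengths in m; the calibration is good to about 2 mm. A picture is of the moment at which its call begins. There is no depth.
- arm.close_job(): hands the job in, once; it reports no verdict.
The state is a dict: "t": time; "qpos": joint angles; "joint_vel": joint speeds; "tau": joint torques, N m; "tcp_pos": TCP position; "tool_rot": TCP orientation; "ft_force": force on the tool from outside, world axes, zero at the start; "wrist_torque": the same for the moment, N m; "finger_gap": finger opening in m.
Only numpy, scipy, OpenCV 4.12 (cv2) and the standard library are available. Lean on these libraries where they do the work, as an engineer would, in place of code of your own. Each camera call takes 0.05 s, during which the arm holds its last target.

## Working session

There is one attempt and no reset: what is moved stays moved. The work goes in short steps, Python scripts to look and compute and a tool call to move; the robot and the scene stay as the last step left them, time stands still between calls to the robot, and variables do not carry over. Pictures are saved under pics/ and viewed, and the job is handed in when it is done.

Besides the shell and the picture viewer there is one more tool, called after "Request:" in YAML: its name, and indented under it one key for each argument. send_rows: Moves the arm, as the interface text tells. Its arguments: {"type":"object","properties":{"linear":{"type":"array"},"twist":{"type":"array"},"claw":{"type":"array"},"force":{"type":"number"}},"required":["linear","twist","claw"]}

```bash
ls; mkdir -p pics
python3 - <<'E'
from rig import monitor, eyes, arm
import cv2,numpy as np,pickle
s=monitor.state(); print({k:np.round(v,3).tolist() for k,v in s.items()})
for n in ["scene","side","wrist"]:
    f=eyes.grab_frame(n); pickle.dump(f,open(f"pics/{n}0.pkl","wb"))
    cv2.imwrite(f"pics/{n}0.png",f["pixels"][:,:,::-1]); print(n,f["fx"],f["fy"],f["cx"],f["cy"],f.keys(),np.round(f["extrinsics"],3).tolist())
E
```

```text
pics
{'t': 0.0, 'qpos': [-0.153, 0.259, 0.021, 1.334, -0.0, 1.418], 'joint_vel': [-0.001, -0.001, -0.001, 0.001, -0.001, 0.001], 'tau': [-0.0, -55.564, 34.454, 0.013, -0.0, 0.0], 'tcp_pos': [0.55, 0.0, 0.205], 'tool_rot': [[1.0, 0.0, -0.001], [0.0, -1.0, 0.0], [-0.001, -0.0, -1.0]], 'ft_force': [0.36, 0.125, 0.441], 'wrist_torque': [-0.031, -0.048, 0.07], 'finger_gap': 0.086}
scene 445.5733906993896 445.5733906993896 277.79436978139256 205.59970031548306 dict_keys(['pixels', 'fx', 'fy', 'cx', 'cy', 'extrinsics']) [[0.729, -0.458, 0.509, 1.032], [0.685, 0.485, -0.544, -0.56], [0.003, 0.745, 0.667, 0.701], [0.0, 0.0, 0.0, 1.0]]
side 382.27963632161914 382.27963632161914 284.6702559709481 215.62849470532052 dict_keys(['pixels', 'fx', 'fy', 'cx', 'cy', 'extrinsics']) [[0.918, 0.254, -0.303, 0.3], [-0.395, 0.545, -0.74, -0.614], [-0.023, 0.799, 0.601, 0.574], [0.0, 0.0, 0.0, 1.0]]
wrist 358.95807565486695 358.95807565486695 277.95543763489775 215.31540908636168 dict_keys(['pixels', 'fx', 'fy', 'cx', 'cy', 'extrinsics']) [[1.0, 0.001, 0.002, 0.55], [-0.001, 0.958, 0.286, 0.073], [-0.001, -0.286, 0.958, 0.374], [0.0, 0.0, 0.0, 1.0]]
```

View pics/scene0.png

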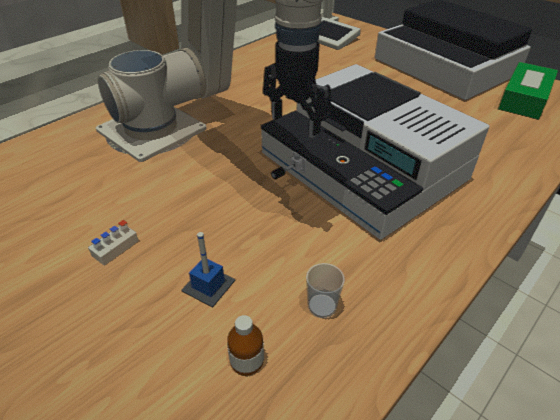

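View pics/side0.png

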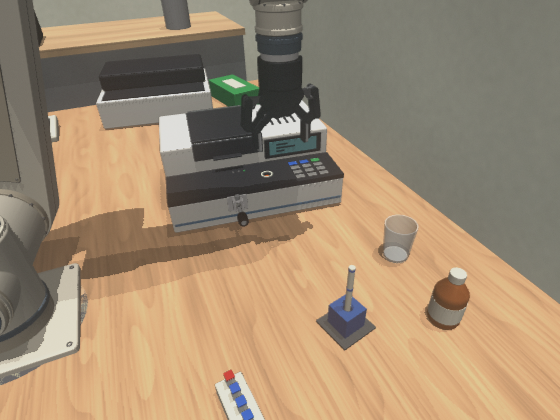

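View pics/wrist0.png

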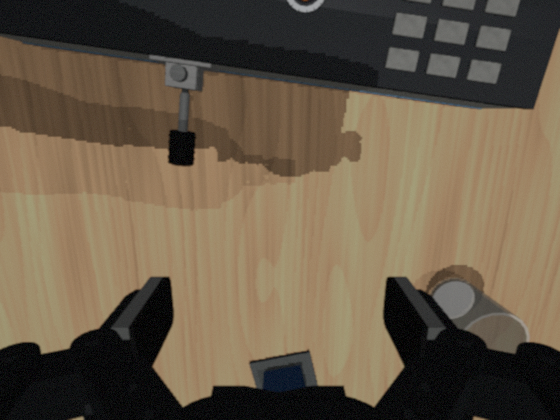

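```bash
cat > h.py <<'E'
import numpy as np,cv2,pickle
def ray(f,u,v):
    d=np.array([(u-f["cx"])/f["fx"],-(v-f["cy"])/f["fy"],-1.]); E=np.array(f["extrinsics"])
    d=E[:3,:3]@d; return E[:3,3],d/np.linalg.norm(d)
def atz(f,u,v,z):
    o,d=ray(f,u,v); return o+d*(z-o[2])/d[2]
def tri(rs):
    A=0;b=0
    for o,d in rs:
        P=np.eye(3)-np.outer(d,d);A=A+P;b=b+P@o
    x=np.linalg.solve(A,b); return x,[float(np.linalg.norm((np.eye(3)-np.outer(d,d))@(x-o))*1000) for o,d in rs]
def proj(f,p):
    E=np.array(f["extrinsics"]);c=E[:3,:3].T@(np.array(p)-E[:3,3])
    return f["cx"]+f["fx"]*c[0]/-c[2], f["cy"]-f["fy"]*c[1]/-c[2]
def crop(f,name,x0,y0,w,h,s):
    im=f["pixels"][y0:y0+h,x0:x0+w,::-1]; im=cv2.resize(im,None,fx=s,fy=s,interpolation=cv2.INTER_CUBIC)
    st=10 if s>=5 else 20
    for u in range((x0+st-1)//st*st,x0+w,st):
        X=(u-x0)*s; cv2.line(im,(X,0),(X,6),(0,255,0),1); cv2.putText(im,str(u),(X+1,16),0,0.35,(0,255,0),1)
    for v in range((y0+st-1)//st*st,y0+h,st):
        Y=(v-y0)*s; cv2.line(im,(0,Y),(6,Y),(0,255,0),1); cv2.putText(im,str(v),(8,Y+4),0,0.35,(0,255,0),1)
    cv2.imwrite("pics/"+name,im)
L=lambda n:pickle.load(open(f"pics/{n}.pkl","rb"))
E
python3 - <<'E'
from h import *
s,d=L("scene0"),L("side0")
a=lambda f,r,s:None
crop(s,"c1.png",170,220,80,90,6)
crop(d,"c2.png",310,255,80,95,6)
crop(s,"c3.png",255,135,130,90,6)
crop(d,"c4.png",160,150,190,80,4)
E
```

```text
(no output)
```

View pics/c1.png

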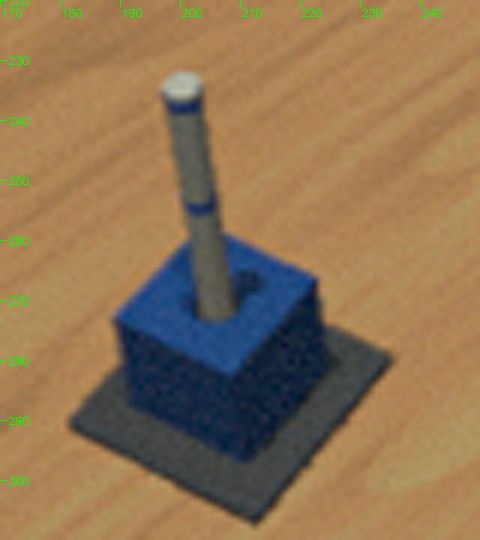

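View pics/c2.png

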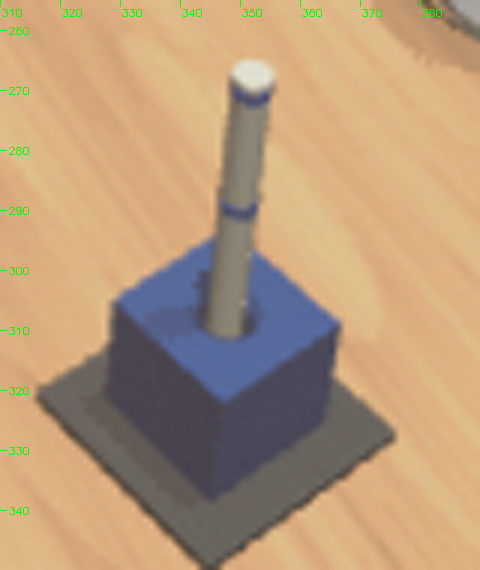

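View pics/c3.png

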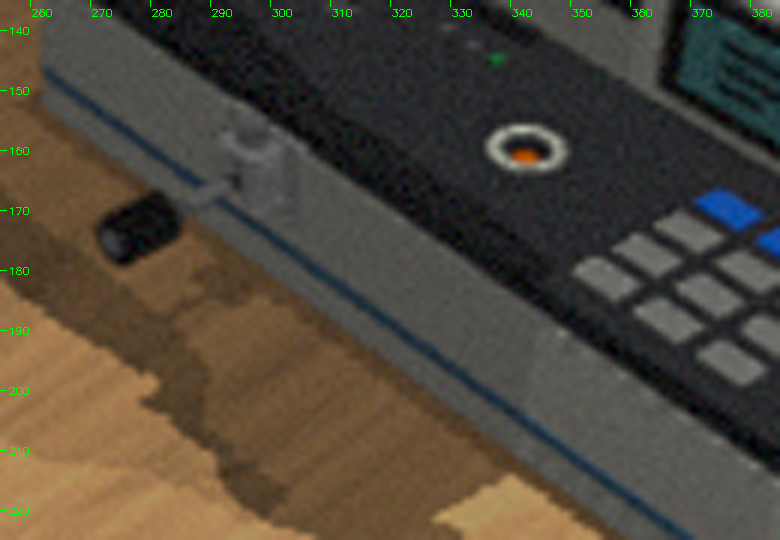

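View pics/c4.png

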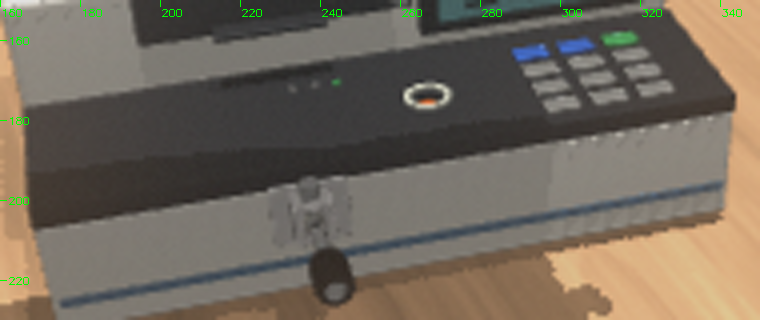

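Run:
```python
from h import *
s,d,w=L("scene0"),L("side0"),L("wrist0")
for nm,c in (("S",[(189.5,273),(208.8,282.5),(223,266.7),(207.5,259.2)]),):
    P=np.array([atz(s,*q,.05) for q in c]);print(nm,P.round(4).tolist(),((P[0]+P[2])/2).round(4))
P=np.array([atz(d,*q,.05) for q in [(328.8,305.3),(347.3,322.2),(366.7,309.2)]]);print("side",P.round(4).tolist(),((P[0]+P[2])/2).round(4))
print("foot",[atz(s,*q,.006).round(4).tolist() for q in [(181.5,291),(212.8,307),(235.5,279.7)]])
print("footside",[atz(d,*q,.006).round(4).tolist() for q in [(316.2,321),(345,350),(376,327.5)]])
print("top",tri([ray(s,200.3,234.2),ray(d,352,267.3)]))
print("ring",tri([ray(s,342.8,159.7),ray(d,267,174)]),atz(s,342.8,159.7,.095),atz(d,267,174,.095))
print("knobface",tri([ray(s,274.5,175.8),ray(d,244,223)]))
print("wrist guide plug", atz(w,179,72,.091),"knob end top edges",[atz(w,*q,.065) for q in [(168,148),(195,148)]])
# deck front edge in wrist: line
print([atz(w,*q,.095).round(4).tolist() for q in [(10,38),(535,107)]])
```

```text
S [[0.5455, -0.2805, 0.05], [0.589, -0.2702, 0.05], [0.5796, -0.2272, 0.05], [0.5437, -0.2352, 0.05]] [ 0.5626 -0.2538  0.05  ]
side [[0.5309, -0.2388, 0.05], [0.5417, -0.2827, 0.05], [0.5857, -0.2729, 0.05]] [ 0.5583 -0.2559  0.05  ]
foot [[0.5366, -0.3, 0.006], [0.6085, -0.2828, 0.006], [0.5919, -0.21, 0.006]]
footside [[0.5125, -0.2296, 0.006], [0.5295, -0.3023, 0.006], [0.6023, -0.2855, 0.006]]
top (array([ 0.55980295, -0.25291064,  0.14271798]), [0.24974424827952404, 0.24974424827955544])
ring (array([0.56995692, 0.15362621, 0.09312836]), [0.6960151938502807, 0.6960151938503019]) [0.57083126 0.15247836 0.095     ] [0.56871523 0.14935399 0.095     ]
knobface (array([0.46735717, 0.03261522, 0.05991504]), [0.48519393256573495, 0.4851939325657958])
wrist guide plug [0.47651412 0.09814528 0.091     ] knob end top edges [array([0.45558659, 0.04016796, 0.065     ]), array([0.47858434, 0.04014172, 0.065     ])]
[[0.3597, 0.1204, 0.095], [0.7405, 0.0731, 0.095]]
```

Request:
send_rows:
  linear:
    - [1,15,0]
    - [3,45,0]
    - [5,80,0]
    - [7,115,0]
    - [9,150,0]
    - [10,175,0]
    - [10,192,0]
    - [10,200,0]
    - [10,200,0]
    - [10,200,0]
  twist:
    - [0,0,0]
    - [0,0,0]
    - [0,0,0]
    - [0,0,0]
    - [0,0,0]
    - [0,0,0]
    - [0,0,0]
    - [0,0,0]
    - [0,0,0]
    - [0,0,0]
  claw: [0,0,0,0,0,0,0,0,0,0]
  force: 50

```text
t: 0.98
tcp_pos: [0.5598, -0.1996, 0.2056]
tool_rot: [[1.0, -0.0, -0.001], [-0.0, -1.0, 0.001], [-0.001, -0.001, -1.0]]
ft_force: [-0.3, 1.0, -0.4]
finger_gap: 0.0427
```

Run:
```python
from rig import monitor, eyes
from h import *
s=monitor.state();print(s["tcp_pos"],s["finger_gap"],s["joint_vel"])
f=eyes.grab_frame("wrist"); pickle.dump(f,open("pics/wrist1.pkl","wb"));crop(f,"w1.png",0,0,560,420,1)
g=eyes.grab_frame("scene"); pickle.dump(g,open("pics/scene1.pkl","wb"));crop(g,"s1.png",255,100,150,110,5)
g=eyes.grab_frame("side"); pickle.dump(g,open("pics/side1.pkl","wb"));crop(g,"d1.png",200,150,100,90,7)
```

```text
[ 0.55982934 -0.19958745  0.20563625] 0.04271199837890641 [ 0.02175402 -0.01068626 -0.00501307  0.00110548  0.00111721  0.0027113 ]
```

View pics/w1.png

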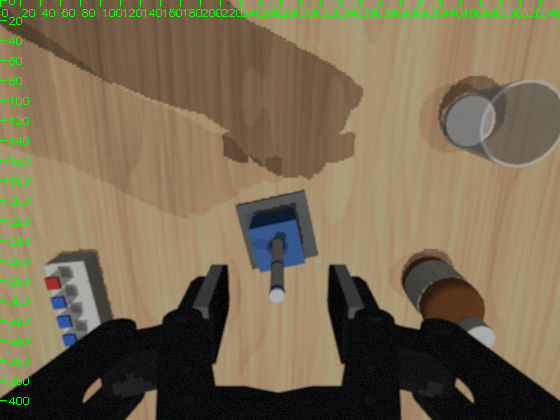

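View pics/s1.png

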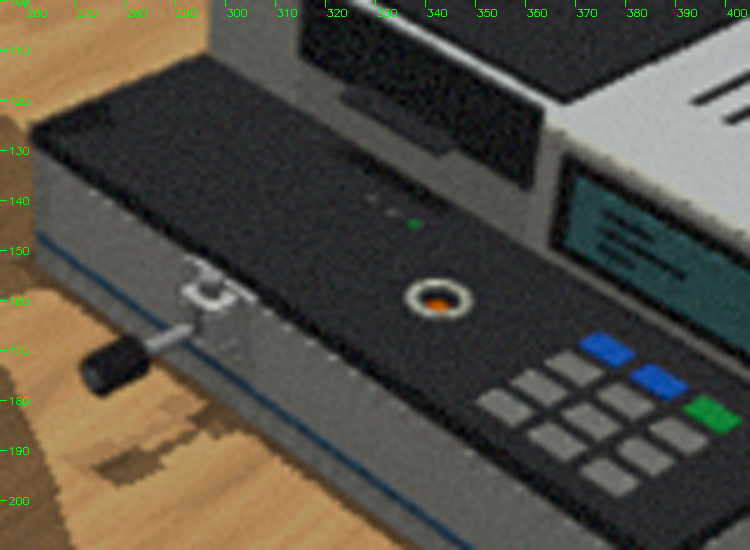

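View pics/d1.png

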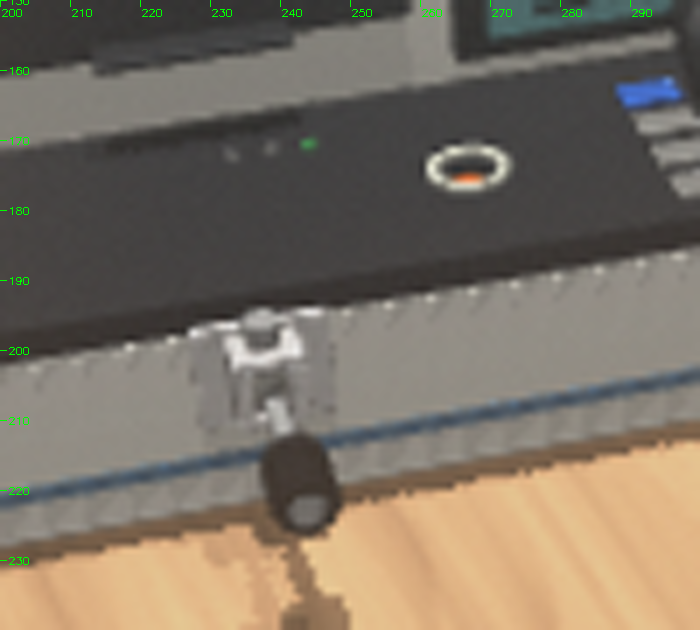

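Run:
```python
from h import *
w=L("wrist1");s=L("scene1");d=L("side1");w0=L("wrist0")
crop(w,"w1c.png",225,180,110,130,5)
print("top",atz(w,277,295,.145),"entry",atz(w,278,246,.05))
print("ring",atz(s,342.6,159.7,.095),atz(d,266.9,173.6,.095))
print("bottle base approx",atz(w,425,265,0),"beaker",atz(w,470,120,0),"rack",atz(w,75,295,.04))
```

```text
top [ 0.55864866 -0.25493843  0.145     ] entry [ 0.55931007 -0.25485862  0.05      ]
ring [0.5704964  0.15216141 0.095     ] [0.56918241 0.15124013 0.095     ]
bottle base approx [ 0.72607791 -0.29788501  0.        ] beaker [ 0.75309329 -0.13877275  0.        ] rack [ 0.34773389 -0.31314485  0.04      ]
```

View pics/w1c.png

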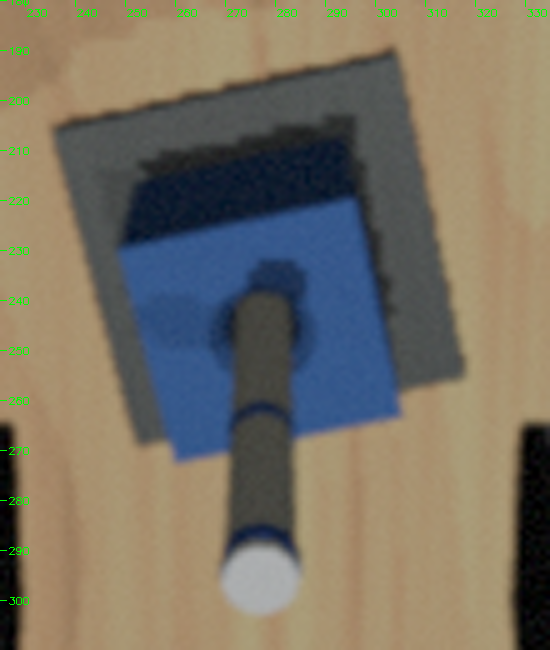

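Request:
send_rows:
  linear:
    - [0,20,0]
    - [-1,45,0]
    - [-1,55,10]
    - [-1,55,30]
    - [-1,55,55]
    - [-1,55,80]
    - [-1,55,103]
    - [-1,55,117]
    - [-1,55,122]
    - [-1,55,122]
  twist:
    - [0,0,0]
    - [0,0,0]
    - [0,0,0]
    - [0,0,0]
    - [0,0,0]
    - [0,0,0]
    - [0,0,0]
    - [0,0,0]
    - [0,0,0]
    - [0,0,0]
  claw: [0,0,0,0,0,0,0,0,0,0]

```text
t: 1.97
tcp_pos: [0.5584, -0.2537, 0.0825]
tool_rot: [[1.0, 0.001, -0.002], [0.001, -1.0, 0.002], [-0.002, -0.002, -1.0]]
ft_force: [-0.1, -0.1, 0.2]
finger_gap: 0.0428
```

Run:
```python
from rig import monitor, eyes
from h import *
f=eyes.grab_frame("wrist"); pickle.dump(f,open("pics/wrist2.pkl","wb"));crop(f,"w2.png",160,200,240,200,3)
s=monitor.state();print(s["tcp_pos"],s["finger_gap"],s["ft_force"])
```

```text
[ 0.55902468 -0.25429672  0.08381956] 0.042680433276404306 [-0.01036649 -0.15799575 -0.31285356]
```

View pics/w2.png

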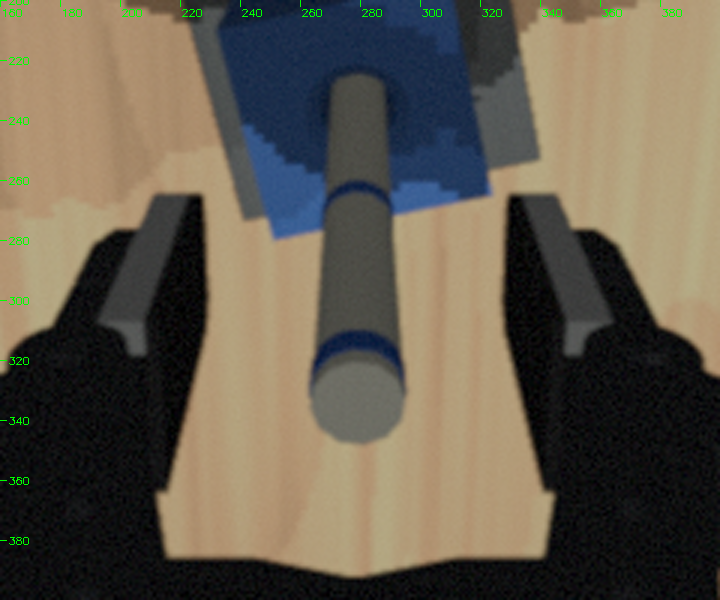

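Request:
send_rows:
  linear:
    - [0,0,0]
    - [0,0,0]
    - [0,0,0]
    - [0,0,0]
    - [0,0,0]
    - [0,0,0]
  twist:
    - [0,0,0]
    - [0,0,0]
    - [0,0,0]
    - [0,0,0]
    - [0,0,0]
    - [0,0,0]
  claw: [-0.5,-0.8,-1,-1,-1,-1]
  force: 60

```text
t: 2.52
tcp_pos: [0.5595, -0.2554, 0.085]
tool_rot: [[1.0, -0.0, 0.002], [-0.0, -1.0, -0.001], [0.002, 0.001, -1.0]]
ft_force: [-1.1, -0.3, 5.6]
finger_gap: 0.0094
```

Run:
```python
from rig import monitor, eyes
from h import *
f=eyes.grab_frame("wrist"); pickle.dump(f,open("pics/wrist3.pkl","wb"));crop(f,"w3.png",160,200,240,200,3)
s=monitor.state();print(s["t"],s["tcp_pos"],s["finger_gap"],s["ft_force"],s["wrist_torque"])
print(atz(L("wrist2"),279.3,338,.145))
```

```text
2.5667 [ 0.55947097 -0.25535876  0.08502074] 0.0090264856160538 [0.96608295 0.69139061 6.13087499] [ 0.14497796  0.18168943 -0.02079533]
[ 0.5586478  -0.25708452  0.145     ]
```

View pics/w3.png

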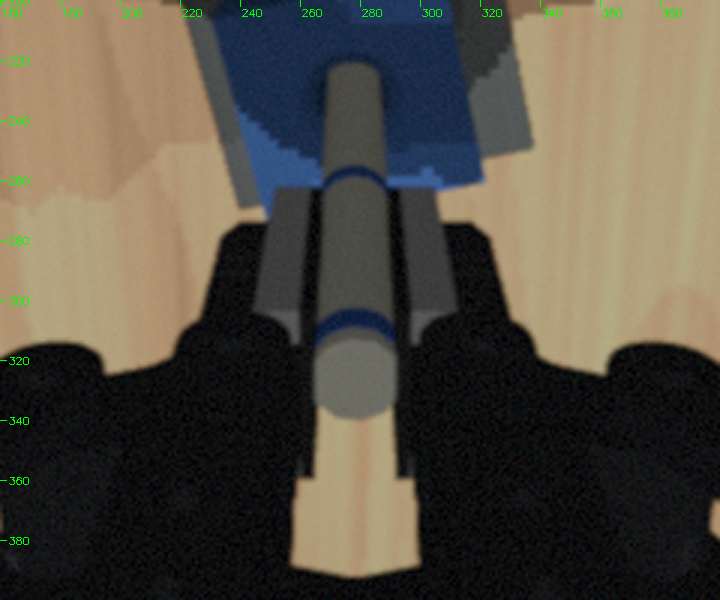

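Request:
send_rows:
  linear:
    - [0,0,-5]
    - [0,0,-15]
    - [0,0,-30]
    - [0,0,-50]
    - [0,0,-70]
    - [0,0,-90]
    - [0,0,-107]
    - [0,0,-117]
    - [0,0,-120]
    - [0,0,-120]
  twist:
    - [0,0,0]
    - [0,0,0]
    - [0,0,0]
    - [0,0,0]
    - [0,0,0]
    - [0,0,0]
    - [0,0,0]
    - [0,0,0]
    - [0,0,0]
    - [0,0,0]
  claw: [-1,-1,-1,-1,-1,-1,-1,-1,-1,-1]

```text
t: 3.4
tcp_pos: [0.5592, -0.2551, 0.2045]
tool_rot: [[1.0, -0.0, 0.001], [-0.0, -1.0, -0.001], [0.001, 0.001, -1.0]]
ft_force: [-1.1, -0.1, -1.1]
finger_gap: 0.0096
```

Run:
```python
from rig import monitor, eyes
from h import *
for n,b in (("scene",(150,130,140,130)),("side",(300,170,110,130))):
    g=eyes.grab_frame(n); pickle.dump(g,open(f"pics/{n}4.pkl","wb"));crop(g,n[:2]+"4.png",*b,4)
s=monitor.state();print(s["t"],s["tcp_pos"],s["finger_gap"],s["ft_force"],s["tool_rot"])
t=s["tcp_pos"]
print([proj(L("scene4"),t-np.array([0,0,q])) for q in (0,.076)],[proj(L("side4"),t-np.array([0,0,q])) for q in (0,.076)])
```

```text
3.5 [ 0.55869963 -0.25484095  0.20294892] 0.009303038674871842 [ 0.82403553  0.27019771 -0.90089381] [[ 9.99999364e-01 -3.30257195e-05 -1.12694094e-03]
 [-3.22351022e-05 -9.99999753e-01  7.01571461e-04]
 [-1.12696383e-03 -7.01534688e-04 -9.99999119e-01]]
[(np.float64(194.78155040676688), np.float64(209.1250483036485)), (np.float64(199.99664538488054), np.float64(240.83187424124017))] [(np.float64(355.30605425386875), np.float64(239.0442515504147)), (np.float64(351.1451646261245), np.float64(275.20910033166234))]
```

View pics/sc4.png

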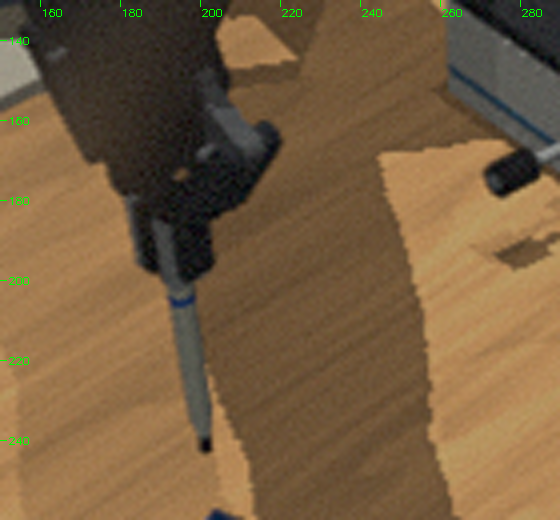

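View pics/si4.png

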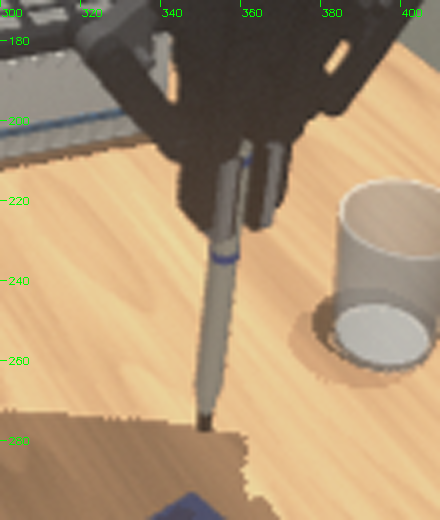

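Run:
```python
from h import *
s,d=L("scene4"),L("side4")
print(tri([ray(s,201.4,241.8),ray(d,351,276.8)]))
t=np.array([.559,-.255,.204])
for z in (.07,.076,.08): print(z,proj(s,t-[0,0,z]),proj(d,t-[0,0,z]))
# axis mid points: scene blue band(181,300)/4 ; side (224,258)/4
print(tri([ray(s,195.3,205),ray(d,356,234.5)]))
```

```text
(array([ 0.55929956, -0.25326085,  0.1226165 ]), [0.8261701154423873, 0.8261701154422925])
0.07 (np.float64(199.57975412285464), np.float64(238.19447901551223)) (np.float64(351.72072072215263), np.float64(272.0911699006818))
0.076 (np.float64(199.96760749340595), np.float64(240.55307841431565)) (np.float64(351.41299520401657), np.float64(274.75470053938903))
0.08 (np.float64(200.22399629355934), np.float64(242.11222038861936)) (np.float64(351.20985101185147), np.float64(276.51302329138093))
(array([ 0.55955623, -0.25349797,  0.21106174]), [0.5850399819467859, 0.58503998194683])
```

Request:
send_rows:
  linear:
    - [0,-10,0]
    - [1,-35,0]
    - [2,-70,0]
    - [4,-108,0]
    - [5,-146,0]
    - [6,-184,0]
    - [7,-222,0]
    - [8,-260,0]
    - [9,-290,0]
    - [10,-310,0]
  twist:
    - [0,0,0]
    - [0,0,0]
    - [0,0,0]
    - [0,0,0]
    - [0,0,0]
    - [0,0,0]
    - [0,0,0]
    - [0,0,0]
    - [0,0,0]
    - [0,0,0]
  claw: [-1,-1,-1,-1,-1,-1,-1,-1,-1,-1]

```text
t: 4.33
tcp_pos: [0.5679, 0.0585, 0.2031]
tool_rot: [[1.0, 0.002, -0.001], [0.002, -1.0, 0.001], [-0.001, -0.001, -1.0]]
ft_force: [0.0, -0.4, -0.3]
finger_gap: 0.0094
```

Request:
send_rows:
  linear:
    - [0,-20,0]
    - [0,-40,0]
    - [0,-60,0]
    - [0,-78,0]
    - [0,-85,0]
    - [0,-85,0]
    - [0,-85,0]
  twist:
    - [0,0,0]
    - [0,0,0]
    - [0,0,0]
    - [0,0,0]
    - [0,0,0]
    - [0,0,0]
    - [0,0,0]
  claw: [-1,-1,-1,-1,-1,-1,-1]

```text
t: 4.92
tcp_pos: [0.5686, 0.14, 0.2034]
tool_rot: [[1.0, 0.001, -0.001], [0.001, -1.0, -0.0], [-0.001, 0.0, -1.0]]
ft_force: [0.1, 0.1, -0.4]
finger_gap: 0.0095
```

Run:
```python
from rig import monitor, eyes
from h import *
g=eyes.grab_frame("wrist"); pickle.dump(g,open("pics/wrist5.pkl","wb"));crop(g,"wr5.png",180,120,200,200,3)
for n,b in (("scene",(290,70,110,110)),("side",(210,80,110,120))):
    g=eyes.grab_frame(n); pickle.dump(g,open(f"pics/{n}5.pkl","wb"));crop(g,n[:2]+"5.png",*b,5)
s=monitor.state();print(s["t"],s["tcp_pos"],s["finger_gap"],s["ft_force"])
```

```text
5.0667 [0.5689865  0.13907208 0.20375598] 0.009256383805882314 [0.74640416 0.08047011 0.013642  ]
```

View pics/sc5.png

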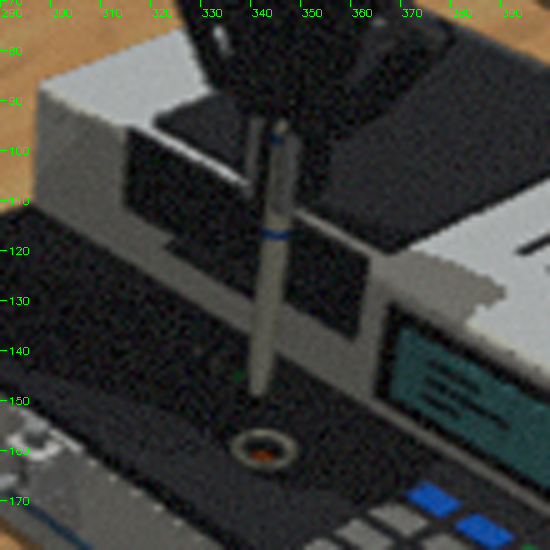

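View pics/si5.png

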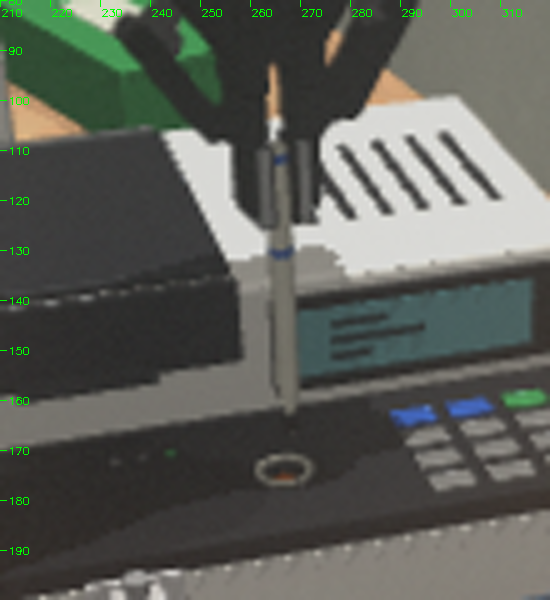

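View pics/wr5.png

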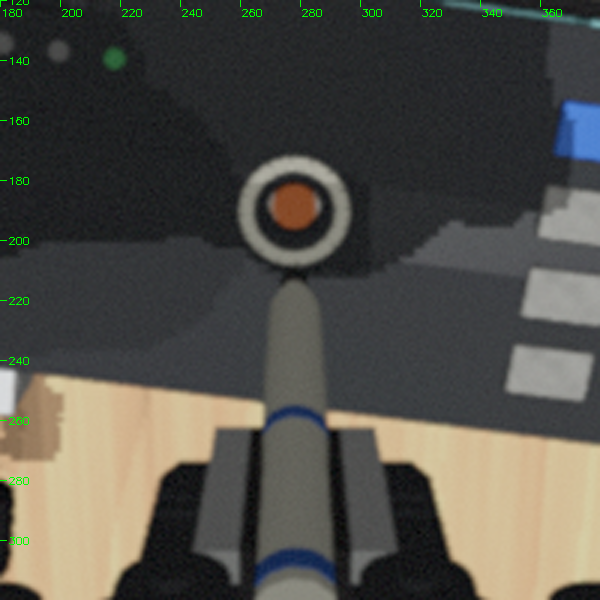

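Run:
```python
from h import *
w,s,d=L("wrist5"),L("scene5"),L("side5")
print("wr ring",atz(w,278,190.2,.095),"cap",atz(w,278,188.6,.09),"tip",atz(w,278,212,.1225))
print("ring",atz(s,342.6,159.6,.095),atz(d,266.9,173.7,.095),tri([ray(w,278,190.2),ray(s,342.6,159.6),ray(d,266.9,173.7)]))
# light-part tip in scene/side (tapered end, dark tip below invisible)
print(tri([ray(s,341.8,149),ray(d,268.2,162)]))
crop(s,"q.png",325,135,40,40,14); crop(d,"q2.png",250,150,40,40,14)
print([proj(w,[.569,.1395,z]) for z in (.12,.1225,.125,.13)],np.array(w["extrinsics"])[:3,3])
```

```text
wr ring [0.5681477  0.15045112 0.095     ] cap [0.56814294 0.15064114 0.09      ] tip [0.56817085 0.1404908  0.1225    ]
ring [0.57025996 0.15247484 0.095     ] [0.56901012 0.15079443 0.095     ] (array([0.56924163, 0.15126823, 0.09511232]), [1.3390314237029344, 1.5210373154253267, 0.3680646611083135])
(array([0.57128058, 0.14252684, 0.1304759 ]), [0.4722833476877632, 0.47228334768784097])
[(np.float64(279.13735477576364), np.float64(212.351588660309)), (np.float64(279.14449394579395), np.float64(213.31322178534992)), (np.float64(279.15176578386036), np.float64(214.29272505182078)), (np.float64(279.16672253650796), np.float64(216.3073722346086))] [0.56843671 0.21269705 0.37215737]
```

View pics/q.png

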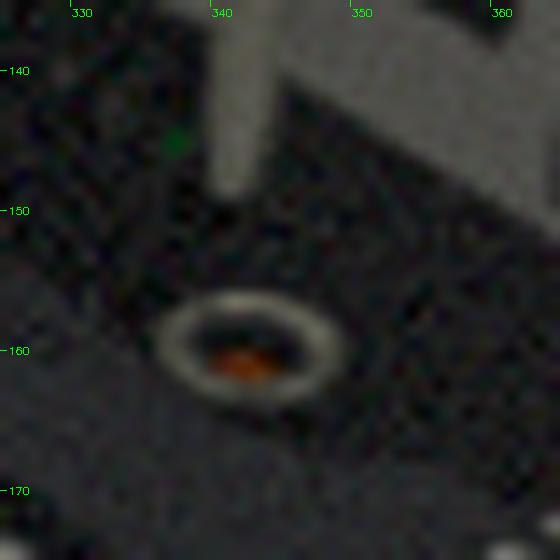

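View pics/q2.png

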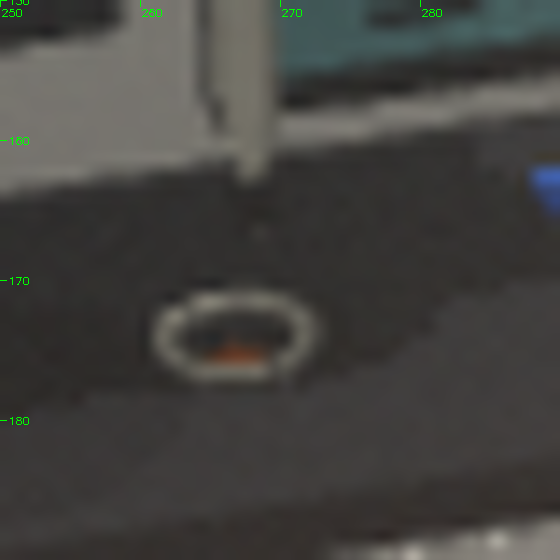

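Request:
send_rows:
  linear:
    - [-0.5,-5,0]
    - [-0.5,-10.5,4]
    - [-0.5,-10.5,12]
    - [-0.5,-10.5,20]
    - [-0.5,-10.5,24]
    - [-0.5,-10.5,24]
  twist:
    - [0,0,0]
    - [0,0,0]
    - [0,0,0]
    - [0,0,0]
    - [0,0,0]
    - [0,0,0]
  claw: [-1,-1,-1,-1,-1,-1]

```text
t: 5.57
tcp_pos: [0.5678, 0.1504, 0.1782]
tool_rot: [[1.0, 0.0, -0.002], [0.0, -1.0, -0.0], [-0.002, 0.0, -1.0]]
ft_force: [-1.2, -0.2, -1.2]
finger_gap: 0.0093
```

Run:
```python
from rig import monitor, eyes
from h import *
im=[]
for n,b in (("scene",(320,130,50,50)),("side",(242,140,50,50)),("wrist",(250,165,60,60))):
    g=eyes.grab_frame(n); pickle.dump(g,open(f"pics/{n}6.pkl","wb"));crop(g,n[:2]+"6.png",*b,5); im.append(cv2.resize(cv2.imread(f"pics/{n[:2]}6.png"),(260,260)))
cv2.imwrite("pics/all6.png",np.hstack(im))
s=monitor.state();print(s["t"],s["tcp_pos"],s["finger_gap"],s["ft_force"])
```

```text
5.7167 [0.56854417 0.15043558 0.17993235] 0.009265228813679688 [-0.44290173  0.62151632 -0.92542679]
```

View pics/all6.png

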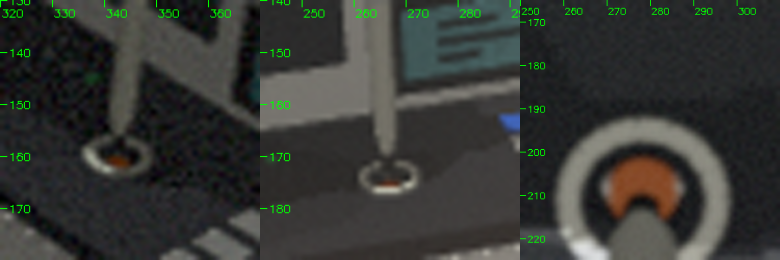

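Run:
```python
from h import *
w=L("wrist6"); crop(w,"q.png",250,180,60,50,12)
t=[.5685,.1505]
E=np.array(w["extrinsics"]);print(E[:3,3])
print("ring",atz(w,278.4,211.2,.095)); print(proj(w,t+[.099]),proj(w,[t[0],t[1]+.003,.099]),proj(w,[t[0],t[1]+.003,.107]))
```

```text
[0.56823209 0.22300083 0.34837333]
ring [0.56825203 0.15040187 0.095     ]
(np.float64(278.7446475455405), np.float64(212.59226904292615)) (np.float64(278.7416112995559), np.float64(208.5970503386922)) (np.float64(278.7562278159457), np.float64(211.66707510762197))
```

View pics/q.png

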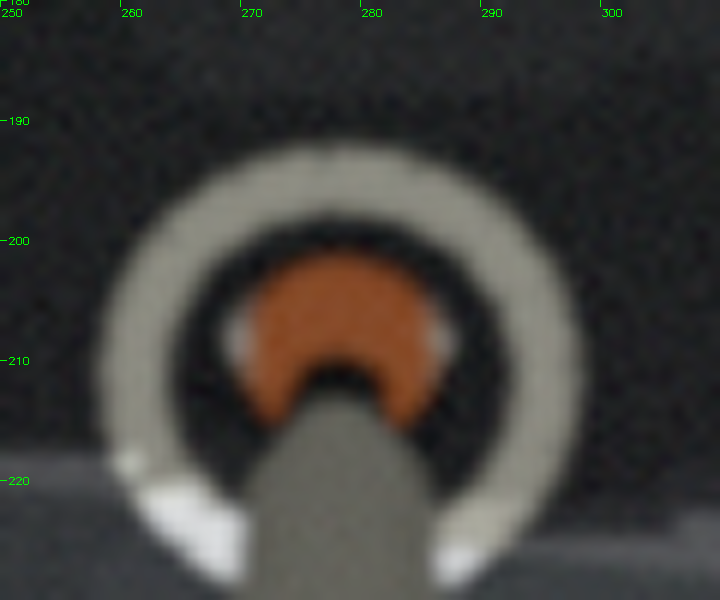

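Request:
send_rows:
  linear:
    - [0,-1,3]
    - [0,-1,6]
    - [0,-1,9]
    - [0,-1,11]
    - [0,-1,11]
  twist:
    - [0,0,0]
    - [0,0,0]
    - [0,0,0]
    - [0,0,0]
    - [0,0,0]
  claw: [-1,-1,-1,-1,-1]

```text
t: 6.13
tcp_pos: [0.5685, 0.1515, 0.1686]
tool_rot: [[1.0, 0.0, -0.0], [0.0, -1.0, -0.0], [-0.0, 0.0, -1.0]]
ft_force: [-0.8, -0.3, 2.1]
finger_gap: 0.0095
```

Run:
```python
from rig import monitor, eyes
s=monitor.state();print(s["t"],s["tcp_pos"],s["finger_gap"],s["ft_force"],s["wrist_torque"])
```

```text
6.1333 [0.56848148 0.15151532 0.16860032] 0.009531279506812863 [-0.76914496 -0.25677682  2.12859622] [0.0171855  0.05828265 0.02798333]
```

Request:
send_rows:
  linear:
    - [0,0,1]
    - [0,0,2]
    - [0,0,3]
    - [0,0,3]
  twist:
    - [0,0,0]
    - [0,0,0]
    - [0,0,0]
    - [0,0,0]
  claw: [-1,-1,-1,-1]

```text
t: 6.47
tcp_pos: [0.5686, 0.1515, 0.1661]
tool_rot: [[1.0, -0.0, 0.0], [-0.0, -1.0, 0.0], [0.0, -0.0, -1.0]]
ft_force: [-0.9, 1.2, 2.8]
finger_gap: 0.0097
```

Request:
send_rows:
  linear:
    - [0,0,1]
    - [0,0,2]
    - [0,0,2]
  twist:
    - [0,0,0]
    - [0,0,0]
    - [0,0,0]
  claw: [-1,-1,-1]

```text
t: 6.72
tcp_pos: [0.5691, 0.1516, 0.1656]
tool_rot: [[1.0, 0.0, 0.003], [0.0, -1.0, 0.0], [0.003, -0.0, -1.0]]
ft_force: [-1.8, -0.5, 14.4]
finger_gap: 0.009
```

Request:
send_rows:
  linear:
    - [0,0,0]
    - [0,0,0]
    - [0,0,0]
    - [0,0,0]
    - [0,0,0]
    - [0,0,0]
    - [0,0,0]
    - [0,0,0]
  twist:
    - [0,0,0]
    - [0,0,0]
    - [0,0,0]
    - [0,0,0]
    - [0,0,0]
    - [0,0,0]
    - [0,0,0]
    - [0,0,0]
  claw: [-1,-1,-1,-1,-1,-1,-1,-1]

```text
t: 7.38
tcp_pos: [0.5691, 0.1516, 0.1656]
tool_rot: [[1.0, 0.0, 0.003], [0.0, -1.0, 0.0], [0.003, -0.0, -1.0]]
ft_force: [-1.3, 0.7, 14.3]
finger_gap: 0.0096
```

Run:
```python
from rig import monitor, eyes
from h import *
im=[]
for n,b in (("scene",(320,130,50,50)),("side",(242,140,50,50)),("wrist",(250,165,60,60))):
    g=eyes.grab_frame(n); crop(g,n[:2]+"7.png",*b,5); im.append(cv2.resize(cv2.imread(f"pics/{n[:2]}7.png"),(260,260)))
cv2.imwrite("pics/all7.png",np.hstack(im))
s=monitor.state();print(s["t"],s["tcp_pos"],s["finger_gap"],s["ft_force"])
```

```text
7.5333 [0.56910436 0.15159348 0.16564766] 0.00916728102782846 [-1.95113943 -0.12907009 14.73091067]
```

View pics/all7.png

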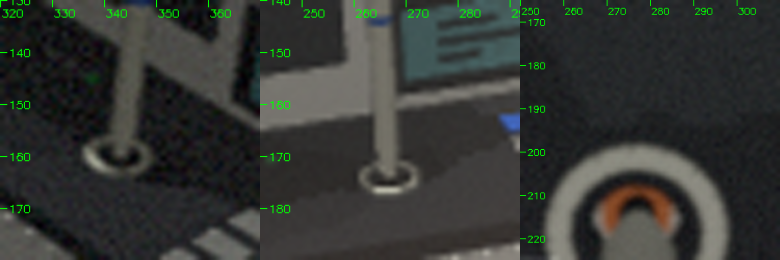

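Request:
send_rows:
  linear:
    - [0,0,-4]
    - [0,0,-12]
    - [0,0,-24]
    - [0,0,-35]
    - [0,0,-40]
    - [-1,15,-40]
    - [-2,40,-40]
    - [-3,75,-40]
    - [-4,110,-40]
    - [-5,145,-40]
  twist:
    - [0,0,0]
    - [0,0,0]
    - [0,0,0]
    - [0,0,0]
    - [0,0,0]
    - [0,0,0]
    - [0,0,0]
    - [0,0,0]
    - [0,0,0]
    - [0,0,0]
  claw: [-1,-1,-1,-1,-1,-1,-1,-1,-1,-1]

```text
t: 8.37
tcp_pos: [0.5631, 0.0054, 0.2036]
tool_rot: [[1.0, 0.001, -0.001], [0.001, -1.0, 0.0], [-0.001, -0.0, -1.0]]
ft_force: [0.9, -0.4, -0.7]
finger_gap: 0.0089
```

Request:
send_rows:
  linear:
    - [0,35,0]
    - [-1,70,0]
    - [-2,105,0]
    - [-2,140,0]
    - [-3,175,0]
    - [-4,210,0]
    - [-4,235,0]
    - [-4.5,253,0]
    - [-4.5,261.5,0]
    - [-4.5,261.5,0]
  twist:
    - [0,0,0]
    - [0,0,0]
    - [0,0,0]
    - [0,0,0]
    - [0,0,0]
    - [0,0,0]
    - [0,0,0]
    - [0,0,0]
    - [0,0,0]
    - [0,0,0]
  claw: [-1,-1,-1,-1,-1,-1,-1,-1,-1,-1]

```text
t: 9.2
tcp_pos: [0.5587, -0.2566, 0.2032]
tool_rot: [[1.0, -0.002, -0.001], [-0.002, -1.0, 0.0], [-0.001, -0.0, -1.0]]
ft_force: [-0.1, 0.1, -1.2]
finger_gap: 0.0093
```

Request:
send_rows:
  linear:
    - [0,0,10]
    - [0,0,30]
    - [0,0,50]
    - [0,0,60]
    - [0,0,60]
    - [0,0,60]
  twist:
    - [0,0,0]
    - [0,0,0]
    - [0,0,0]
    - [0,0,0]
    - [0,0,0]
    - [0,0,0]
  claw: [-1,-1,-1,-1,-1,-1]

```text
t: 9.7
tcp_pos: [0.559, -0.2539, 0.1438]
tool_rot: [[1.0, 0.001, -0.001], [0.001, -1.0, 0.001], [-0.001, -0.001, -1.0]]
ft_force: [0.5, 0.1, 0.5]
finger_gap: 0.0092
```

Run:
```python
from rig import monitor, eyes
from h import *
im=[]
for n,b in (("scene",(170,210,80,80)),("side",(310,250,80,80)),("wrist",(220,140,120,120))):
    g=eyes.grab_frame(n); pickle.dump(g,open(f"pics/{n}8.pkl","wb"));crop(g,n[:2]+"8.png",*b,5); im.append(cv2.resize(cv2.imread(f"pics/{n[:2]}8.png"),(266,266),interpolation=cv2.INTER_AREA))
cv2.imwrite("pics/all8.png",np.hstack(im))
s=monitor.state();print(s["t"],s["tcp_pos"],s["finger_gap"],s["ft_force"])
```

```text
9.85 [ 0.55960984 -0.25492122  0.14510633] 0.009000114425941213 [-0.2485333  -0.19239165  0.41103375]
```

View pics/all8.png

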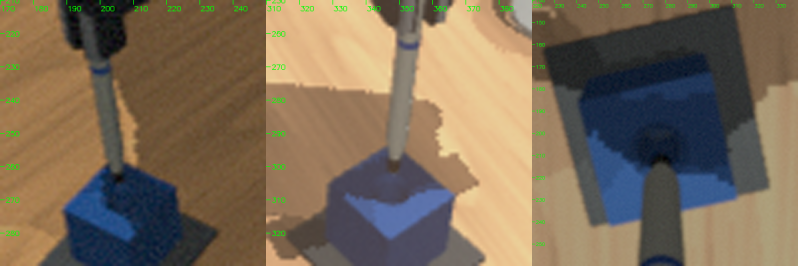

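Request:
send_rows:
  linear:
    - [0,0,6]
    - [0,0,13]
    - [0,0,20]
    - [0,0,28]
    - [0,0,36]
    - [0,0,44]
    - [0,0,50]
    - [0,0,54]
    - [0,0,56]
    - [0,0,56]
  twist:
    - [0,0,0]
    - [0,0,0]
    - [0,0,0]
    - [0,0,0]
    - [0,0,0]
    - [0,0,0]
    - [0,0,0]
    - [0,0,0]
    - [0,0,0]
    - [0,0,0]
  claw: [-1,-1,-1,-1,-1,-1,-1,-1,-1,-1]

```text
t: 10.68
tcp_pos: [0.5588, -0.255, 0.0874]
tool_rot: [[1.0, -0.0, -0.001], [-0.0, -1.0, 0.0], [-0.001, -0.0, -1.0]]
ft_force: [0.2, -0.2, -0.9]
finger_gap: 0.0096
```

Request:
send_rows:
  linear:
    - [0,0,1]
    - [0,0,2]
    - [0,0,2]
  twist:
    - [0,0,0]
    - [0,0,0]
    - [0,0,0]
  claw: [-1,-1,-1]

```text
t: 10.93
tcp_pos: [0.5591, -0.2551, 0.086]
tool_rot: [[1.0, -0.0, 0.0], [-0.0, -1.0, -0.0], [0.0, 0.0, -1.0]]
ft_force: [0.6, -1.0, -0.8]
finger_gap: 0.0093
```

Near the bottom; release (partial opening), then rise.

Request:
send_rows:
  linear:
    - [0,0,0.5]
    - [0,0,0.5]
    - [0,0,0.5]
    - [0,0,0.5]
    - [0,0,0.5]
    - [0,0,0.5]
  twist:
    - [0,0,0]
    - [0,0,0]
    - [0,0,0]
    - [0,0,0]
    - [0,0,0]
    - [0,0,0]
  claw: [-0.7,-0.5,-0.3,-0.1,0,0]

```text
t: 11.43
tcp_pos: [0.559, -0.255, 0.0854]
tool_rot: [[1.0, -0.0, 0.0], [-0.0, -1.0, -0.0], [0.0, 0.0, -1.0]]
ft_force: [-0.7, -0.5, 0.2]
finger_gap: 0.0429
```

Request:
send_rows:
  linear:
    - [0,0,-8]
    - [0,0,-25]
    - [0,0,-50]
    - [0,0,-75]
    - [0,0,-100]
    - [0,0,-115]
    - [0,0,-120]
    - [0,0,-120]
  twist:
    - [0,0,0]
    - [0,0,0]
    - [0,0,0]
    - [0,0,0]
    - [0,0,0]
    - [0,0,0]
    - [0,0,0]
    - [0,0,0]
  claw: [0,0,0,0,0,0,0,0]

```text
t: 12.1
tcp_pos: [0.5595, -0.2553, 0.207]
tool_rot: [[1.0, 0.0, 0.002], [0.0, -1.0, -0.001], [0.002, 0.001, -1.0]]
ft_force: [0.1, 0.1, 0.2]
finger_gap: 0.0425
```

Run:
```python
from rig import monitor, eyes
from h import *
im=[]
for n,b in (("scene",(170,220,90,90)),("side",(310,260,90,90)),("wrist",(200,200,160,160))):
    g=eyes.grab_frame(n); pickle.dump(g,open(f"pics/{n}9.pkl","wb"));crop(g,n[:2]+"9.png",*b,5); im.append(cv2.resize(cv2.imread(f"pics/{n[:2]}9.png"),(266,266),interpolation=cv2.INTER_AREA))
cv2.imwrite("pics/all9.png",np.hstack(im))
crop(L("scene9"),"s9k.png",255,130,70,60,8);crop(L("side9"),"d9k.png",215,180,50,60,8)
s=monitor.state();print(s["t"],s["tcp_pos"],s["finger_gap"],s["ft_force"])
```

```text
12.25 [ 0.55856292 -0.2547415   0.20411436] 0.04253549637456412 [0.30242871 0.08906872 0.15051661]
```

View pics/all9.png

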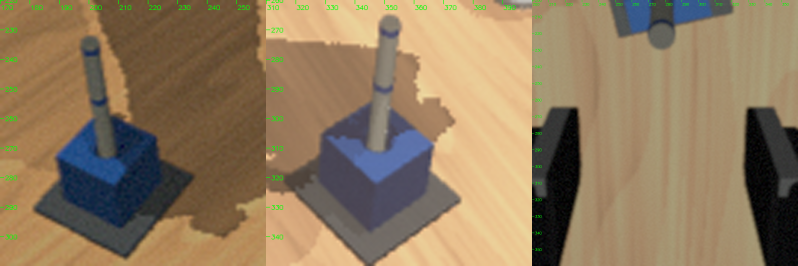

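View pics/s9k.png

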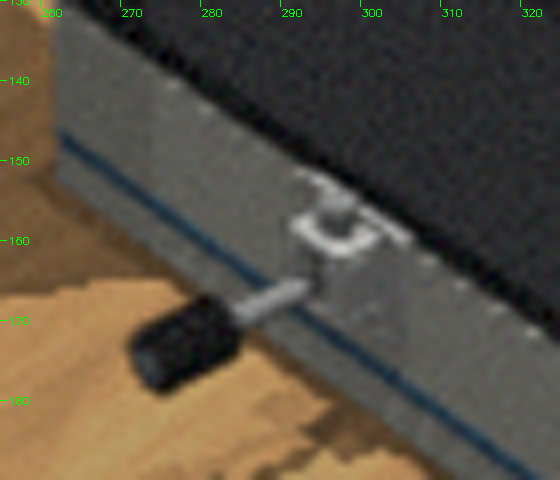

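View pics/d9k.png

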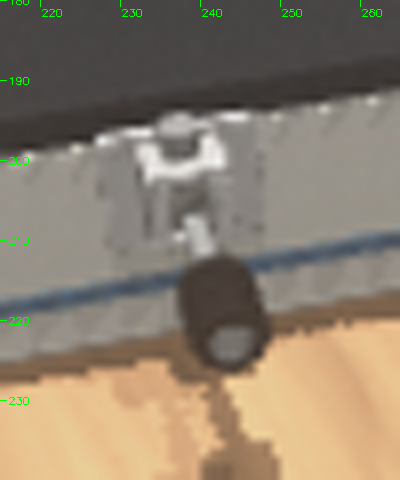

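Request:
send_rows:
  linear:
    - [-3,-10,0]
    - [-12,-37,0]
    - [-23,-70,0]
    - [-34,-103,0]
    - [-45,-136,0]
    - [-56,-169,0]
    - [-67,-202,0]
    - [-76,-230,0]
    - [-82,-248,0]
    - [-84,-255,0]
  twist:
    - [0,0,0]
    - [0,0,1]
    - [0,0,2]
    - [0,0,3]
    - [0,0,4]
    - [0,0,5]
    - [0,0,6]
    - [0,0,7]
    - [0,0,7.1]
    - [0,0,7.1]
  claw: [0.2,0.2,0.2,0.2,0.2,0.2,0.2,0.2,0.2,0.2]

```text
t: 13.08
tcp_pos: [0.473, 0.0028, 0.205]
tool_rot: [[0.993, -0.121, -0.001], [-0.121, -0.993, 0.001], [-0.001, -0.001, -1.0]]
ft_force: [0.7, -0.4, 0.7]
finger_gap: 0.0515
```

Request:
send_rows:
  linear:
    - [0,0,0]
    - [0,0,0]
  twist:
    - [0,0,0]
    - [0,0,0]
  claw: [0.2,0.2]

```text
t: 13.25
tcp_pos: [0.4749, 0.0001, 0.2051]
tool_rot: [[0.992, -0.123, -0.0], [-0.123, -0.992, -0.0], [-0.0, 0.0, -1.0]]
ft_force: [0.6, 0.1, 0.9]
finger_gap: 0.0512
```

Run:
```python
from rig import monitor, eyes
from h import *
g=eyes.grab_frame("wrist"); pickle.dump(g,open("pics/wrist10.pkl","wb"));crop(g,"w10.png",200,20,160,220,4);crop(g,"w10k.png",240,70,80,100,7)
s=monitor.state();print(s["t"],s["tcp_pos"],s["tool_rot"],s["finger_gap"],s["ft_force"])
```

```text
13.3 [ 4.75136033e-01 -4.50936788e-04  2.05055123e-01] [[ 9.92344024e-01 -1.23503923e-01 -3.45722626e-04]
 [-1.23504003e-01 -9.92344050e-01 -2.20247142e-04]
 [-3.15874405e-04  2.61259063e-04 -9.99999916e-01]] 0.05135469031391581 [ 0.1173776  -0.44358556 -0.33501235]
```

View pics/w10k.png

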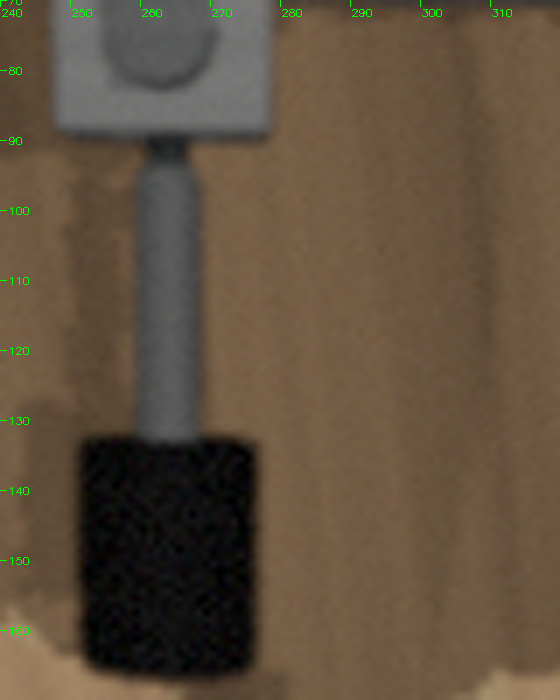

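Run:
```python
from h import *
w=L("wrist10");R=np.array([[.9923,.1235],[-.1235,.9923]])
ex=np.array([.1235,.9923]);ey=np.array([-.9923,.1235])
for n,u,v,z in [("guide top edge",264,88.5,.078),("guide face mid",264,89.5,.065),("rear top",264,133,.076),("rear mid",264,133,.065),("front top",264,165,.076),("front mid",264,167,.065),("L",251.5,150,.065),("R",276.7,150,.065)]:
    p=atz(w,u,v,z); print(n,p.round(4),(ex@p[:2]).round(4),(ey@p[:2]).round(4))
s,d=L("scene9"),L("side9")
p,e=tri([ray(s,274,175.5),ray(d,243,223)]);print("face",p,e,ex@p[:2],ey@p[:2])
p=np.array([.569,.151]);print("ring",ex@p,ey@p)
```

```text
guide top edge [0.4745 0.0879 0.078 ] 0.1458 -0.46
guide face mid [0.474  0.0878 0.065 ] 0.1457 -0.4595
rear top [0.4698 0.0542 0.076 ] 0.1119 -0.4595
rear mid [0.4693 0.0536 0.065 ] 0.1111 -0.4591
front top [0.4663 0.0285 0.076 ] 0.0859 -0.4592
front mid [0.4655 0.0252 0.065 ] 0.0825 -0.4588
L [0.4569 0.0409 0.065 ] 0.097 -0.4483
R [0.4782 0.0382 0.065 ] 0.097 -0.4698
face [0.46537196 0.03315921 0.05981475] [0.16159904214077506, 0.16159904214076162] 0.09037731920245179 -0.45769343716222394
ring 0.22010879999999997 -0.5459702
```

Request:
send_rows:
  linear:
    - [-6,-18,0]
    - [-12.6,-36,5]
    - [-12.6,-40,20]
    - [-12.6,-40,45]
    - [-12.6,-40,70]
    - [-12.6,-40,95]
    - [-12.6,-40,105]
    - [-12.6,-40,110]
    - [-12.6,-40,110]
  twist:
    - [0,0,0]
    - [0,0,0]
    - [0,0,0]
    - [0,0,0]
    - [0,0,0]
    - [0,0,0]
    - [0,0,0]
    - [0,0,0]
    - [0,0,0]
  claw: [0.2,0.2,0.2,0.2,0.2,0.2,0.2,0.2,0.2]

```text
t: 14.05
tcp_pos: [0.4672, 0.0404, 0.0942]
tool_rot: [[0.992, -0.125, -0.002], [-0.125, -0.992, 0.0], [-0.002, 0.0, -1.0]]
ft_force: [-0.1, 0.9, -0.3]
finger_gap: 0.0511
```

Run:
```python
from rig import monitor, eyes
from h import *
g=eyes.grab_frame("wrist"); pickle.dump(g,open("pics/wrist11.pkl","wb"));crop(g,"w11.png",150,100,260,260,3)
s=monitor.state();print(s["t"],s["tcp_pos"],s["tool_rot"],s["finger_gap"],s["ft_force"])
```

```text
14.1 [0.46775499 0.04047762 0.09523699] [[ 9.92180206e-01 -1.24811724e-01 -6.88044315e-04]
 [-1.24811778e-01 -9.92180437e-01 -3.65664852e-05]
 [-6.78100183e-04  1.22156577e-04 -9.99999763e-01]] 0.0515595054650658 [-0.30705047 -0.04476586  0.23266209]
```

View pics/w11.png

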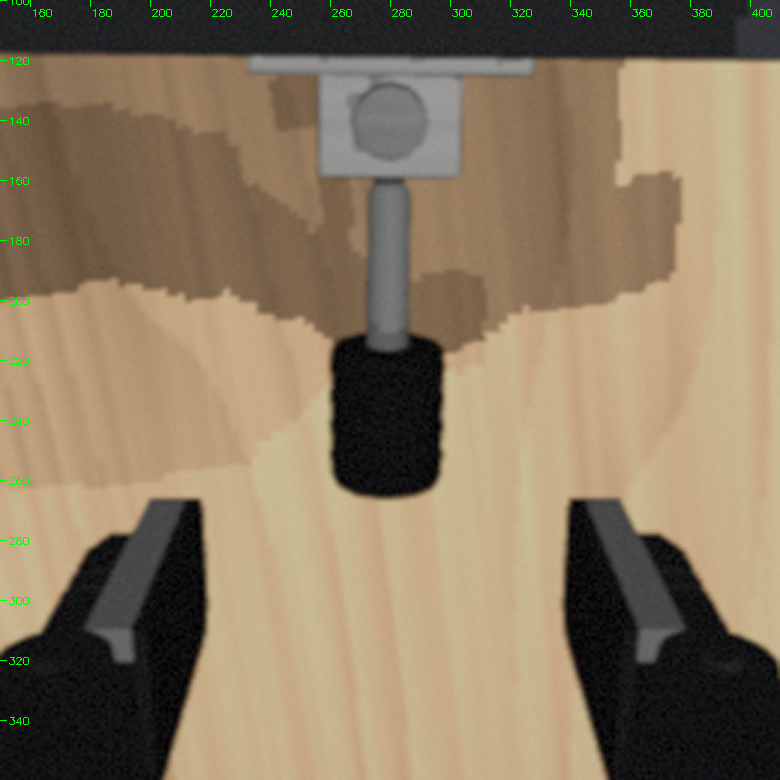

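Run:
```python
from h import *
w=L("wrist11");ex=np.array([.1235,.9923])
for n,u,v,z in [("guide",279,158.5,.078),("rear top",279,216.5,.076),("rear side",262,216,.065),("front top",279,265.5,.076),("front side",262,259,.065)]:
    p=atz(w,u,v,z); print(n,(ex@p[:2]).round(4))
print(ex@np.array([.4677,.0405]))
```

```text
guide 0.1455
rear top 0.1137
rear side 0.1107
front top 0.0847
front side 0.0839
0.0979491
```

Request:
send_rows:
  linear:
    - [0,0,10]
    - [0,0,24]
    - [0,0,38]
    - [0,0,46]
    - [0,0,48]
    - [0,0,48]
    - [0,0,48]
  twist:
    - [0,0,0]
    - [0,0,0]
    - [0,0,0]
    - [0,0,0]
    - [0,0,0]
    - [0,0,0]
    - [0,0,0]
  claw: [0.2,0.2,0.2,0.2,0.2,0.2,0.2]

```text
t: 14.68
tcp_pos: [0.468, 0.0411, 0.0482]
tool_rot: [[0.992, -0.124, 0.001], [-0.124, -0.992, -0.0], [0.001, -0.0, -1.0]]
ft_force: [0.6, -0.4, 0.2]
finger_gap: 0.0515
```

Request:
send_rows:
  linear:
    - [0,0,0]
    - [0,0,0]
    - [0,0,0]
    - [0,0,0]
    - [0,0,0]
    - [0,0,0]
  twist:
    - [0,0,0]
    - [0,0,0]
    - [0,0,0]
    - [0,0,0]
    - [0,0,0]
    - [0,0,0]
  claw: [-0.2,-0.5,-0.8,-0.8,-0.8,-0.8]
  force: 60

```text
t: 15.18
tcp_pos: [0.4678, 0.0413, 0.0488]
tool_rot: [[0.992, -0.123, 0.002], [-0.123, -0.992, -0.0], [0.002, -0.0, -1.0]]
ft_force: [-4.7, 0.6, 15.7]
finger_gap: 0.009
```

Run:
```python
from rig import monitor, eyes
from h import *
g=eyes.grab_frame("wrist"); pickle.dump(g,open("pics/wrist12.pkl","wb"));crop(g,"w12.png",180,100,200,200,3)
s=monitor.state();print(s["t"],s["tcp_pos"],s["tool_rot"],s["finger_gap"],s["ft_force"],s["wrist_torque"])
```

```text
15.2333 [0.46773064 0.04125395 0.04877615] [[ 9.92346814e-01 -1.23471468e-01  1.61190193e-03]
 [-1.23471293e-01 -9.92348123e-01 -2.08185047e-04]
 [ 1.62527277e-03  7.56815277e-06 -9.99998679e-01]] 0.008822948981700447 [-4.51916541  0.39900502 15.10518443] [ 0.06360645  1.03816706 -0.01403034]
```

View pics/w12.png

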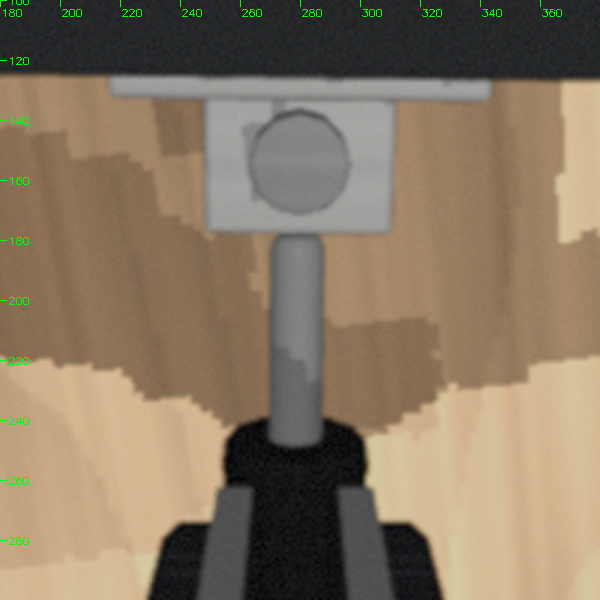

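Run:
```python
from rig import monitor, eyes
from h import *
for n,b in (("scene",(235,130,90,70)),("side",(205,165,90,80))):
    g=eyes.grab_frame(n); pickle.dump(g,open(f"pics/{n}12.pkl","wb"));crop(g,n[:2]+"12.png",*b,7)
```

```text
(no output)
```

View pics/sc12.png

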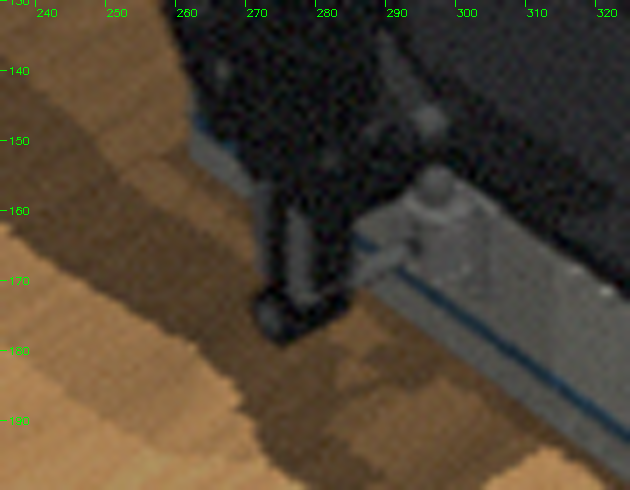

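View pics/si12.png

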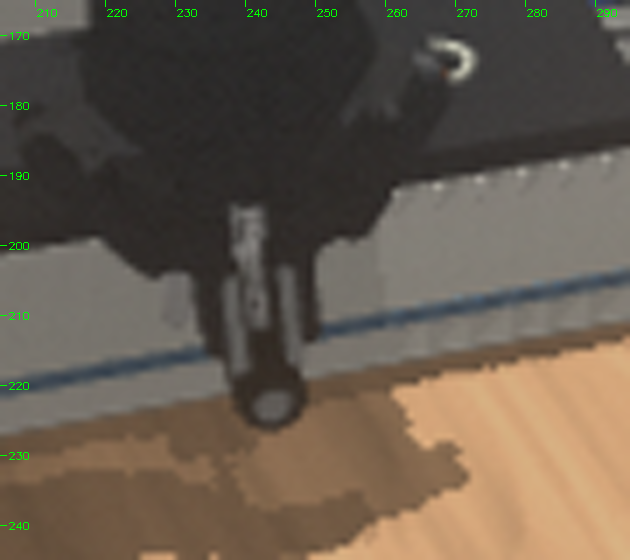

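Request:
send_rows:
  linear:
    - [0,0,0]
    - [0,0,0]
    - [0,0,0]
    - [0,0,0]
  twist:
    - [0,0,0]
    - [0,0,0]
    - [0,0,0]
    - [0,0,0]
  claw: [-0.3,0,0.1,0.1]

```text
t: 15.67
tcp_pos: [0.4674, 0.0413, 0.0473]
tool_rot: [[0.992, -0.124, -0.0], [-0.124, -0.992, 0.0], [-0.0, -0.0, -1.0]]
ft_force: [1.0, -0.3, -0.4]
finger_gap: 0.047
```

Run:
```python
from rig import monitor, eyes
from h import *
for n,b in (("scene",(235,130,90,70)),("side",(205,165,90,80))):
    g=eyes.grab_frame(n); pickle.dump(g,open(f"pics/{n}13.pkl","wb"));crop(g,n[:2]+"13.png",*b,7)
s=monitor.state();print(s["t"],s["tcp_pos"],s["finger_gap"],s["ft_force"])
t=s["tcp_pos"];x=s["tool_rot"][:,0]*.022
for n in("scene13","side13"):
    print([np.round(proj(L(n),t+k*x+[0,0,q]),1).tolist() for k in(1,-1) for q in (0,.02)])
```

```text
15.7667 [0.46733826 0.04126122 0.04723963] 0.04734216905076785 [-0.63945706 -0.25960003  0.11988284]
[[283.0, 183.1], [283.1, 176.4], [271.1, 174.2], [271.0, 167.4]]
[[252.8, 223.3], [252.2, 216.1], [233.4, 227.0], [232.5, 219.9]]
```

View pics/si13.png

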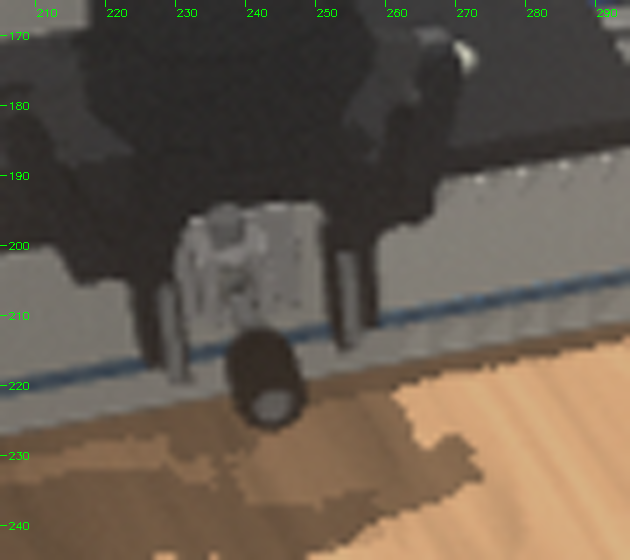

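View pics/sc13.png

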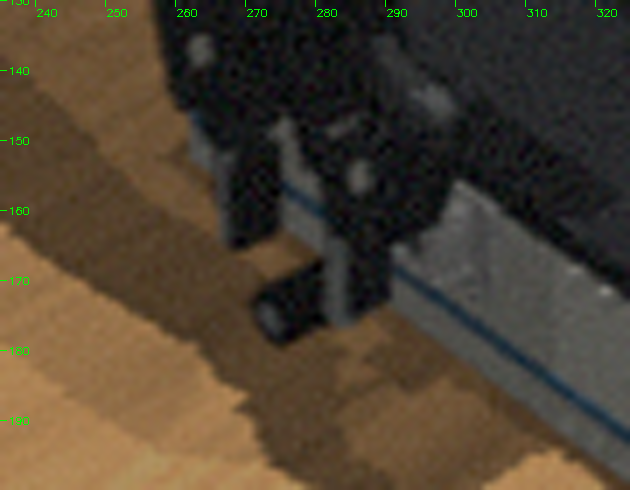

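Request:
send_rows:
  linear:
    - [0,0,8]
    - [0,0,17]
    - [0,0,23]
    - [0,0,23]
    - [0,0,23]
  twist:
    - [0,0,0]
    - [0,0,0]
    - [0,0,0]
    - [0,0,0]
    - [0,0,0]
  claw: [0.1,0.1,0.1,0.1,0.1]

```text
t: 16.18
tcp_pos: [0.4669, 0.0413, 0.0237]
tool_rot: [[0.992, -0.124, -0.002], [-0.124, -0.992, 0.0], [-0.002, 0.0, -1.0]]
ft_force: [0.9, 0.1, 0.3]
finger_gap: 0.0471
```

Request:
send_rows:
  linear:
    - [0,0,0]
    - [0,0,0]
    - [0,0,0]
    - [0,0,0]
    - [0,0,0]
    - [0,0,0]
  twist:
    - [0,0,0]
    - [0,0,0]
    - [0,0,0]
    - [0,0,0]
    - [0,0,0]
    - [0,0,0]
  claw: [-0.2,-0.4,-0.6,-0.8,-0.8,-0.8]
  force: 60

```text
t: 16.68
tcp_pos: [0.4677, 0.0412, 0.0247]
tool_rot: [[0.992, -0.124, 0.001], [-0.124, -0.992, -0.0], [0.001, -0.0, -1.0]]
ft_force: [-0.8, -0.5, 5.6]
finger_gap: 0.0203
```

Run:
```python
from rig import monitor, eyes
from h import *
for n,b in (("wrist",(200,100,160,160)),("side",(205,165,90,80))):
    g=eyes.grab_frame(n); pickle.dump(g,open(f"pics/{n}14.pkl","wb"));crop(g,n[:2]+"14.png",*b,5)
s=monitor.state();print(s["t"],s["tcp_pos"],s["finger_gap"],s["ft_force"],s["wrist_torque"])
```

```text
16.7833 [0.46766315 0.04121988 0.02474543] 0.020422959796042573 [-0.99514638  0.0658691   6.34454036] [ 0.01904925  0.23592348 -0.0992208 ]
```

View pics/si14.png

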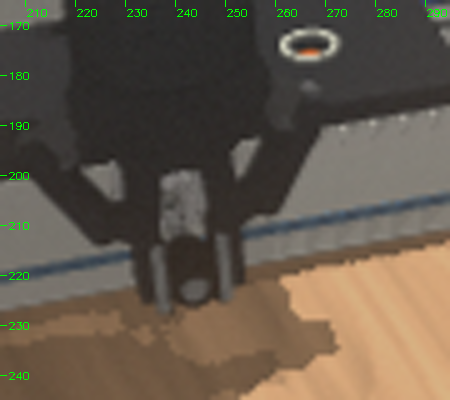

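View pics/wr14.png

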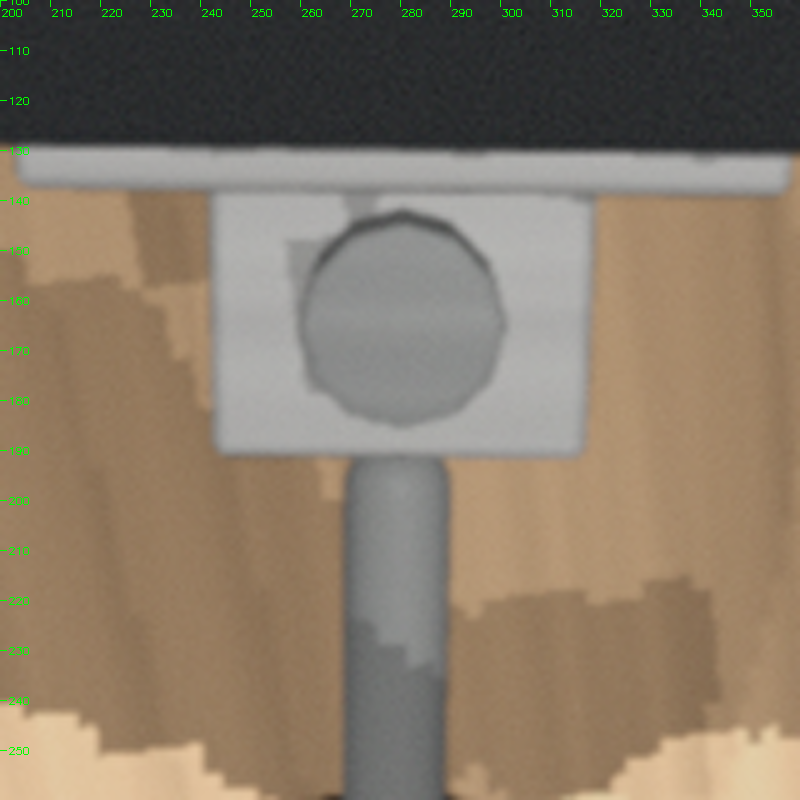

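Request:
send_rows:
  linear:
    - [0,1,0]
    - [0,2.5,0]
    - [0,4,0]
    - [0,5.5,0]
    - [0,7,0]
    - [0,7,0]
  twist:
    - [0,0,0]
    - [0,0,0]
    - [0,0,0]
    - [0,0,0]
    - [0,0,0]
    - [0,0,0]
  claw: [-0.8,-0.8,-0.8,-0.8,-0.8,-0.8]

```text
t: 17.28
tcp_pos: [0.4667, 0.0338, 0.0247]
tool_rot: [[0.992, -0.124, 0.0], [-0.124, -0.992, -0.001], [0.001, 0.001, -1.0]]
ft_force: [-1.7, -2.8, 6.8]
finger_gap: 0.0202
```

Request:
send_rows:
  linear:
    - [0,2,0]
    - [0,2,0]
  twist:
    - [0,0,0]
    - [0,0,0]
  claw: [-0.8,-0.8]

```text
t: 17.45
tcp_pos: [0.4663, 0.0313, 0.0247]
tool_rot: [[0.992, -0.124, 0.0], [-0.124, -0.992, -0.002], [0.0, 0.002, -1.0]]
ft_force: [-2.6, -5.6, 7.1]
finger_gap: 0.0201
```

Request:
send_rows:
  linear:
    - [0,2,0]
    - [0,2,0]
  twist:
    - [0,0,0]
    - [0,0,0]
  claw: [-0.8,-0.8]

```text
t: 17.62
tcp_pos: [0.4662, 0.0308, 0.0247]
tool_rot: [[0.992, -0.123, 0.001], [-0.123, -0.992, 0.001], [0.0, -0.001, -1.0]]
ft_force: [-1.2, 3.7, 5.7]
finger_gap: 0.0203
```

Request:
send_rows:
  linear:
    - [0,2,0]
    - [0,2,0]
  twist:
    - [0,0,0]
    - [0,0,0]
  claw: [-0.8,-0.8]

```text
t: 17.78
tcp_pos: [0.466, 0.0291, 0.0247]
tool_rot: [[0.992, -0.123, 0.001], [-0.123, -0.992, 0.002], [0.001, -0.002, -1.0]]
ft_force: [-0.3, 4.8, 6.3]
finger_gap: 0.0201
```

Request:
send_rows:
  linear:
    - [0,2,0]
    - [0,2,0]
  twist:
    - [0,0,0]
    - [0,0,0]
  claw: [-0.8,-0.8]

```text
t: 17.95
tcp_pos: [0.4657, 0.0267, 0.0247]
tool_rot: [[0.992, -0.123, 0.001], [-0.123, -0.992, 0.001], [0.001, -0.001, -1.0]]
ft_force: [-1.5, 2.7, 5.9]
finger_gap: 0.0201
```

Run:
```python
from rig import monitor, eyes
from h import *
g=eyes.grab_frame("wrist"); pickle.dump(g,open("pics/wrist15.pkl","wb"));crop(g,"wr15.png",230,100,100,160,5)
s=monitor.state();print(s["t"],s["tcp_pos"],s["finger_gap"],s["ft_force"],.1235*s["tcp_pos"][0]+.9923*s["tcp_pos"][1])
```

```text
18.0 [0.46568216 0.02664801 0.02472251] 0.020338421354520034 [-1.1508466   2.16606507  6.21270091] 0.08395457103392732
```

View pics/wr15.png

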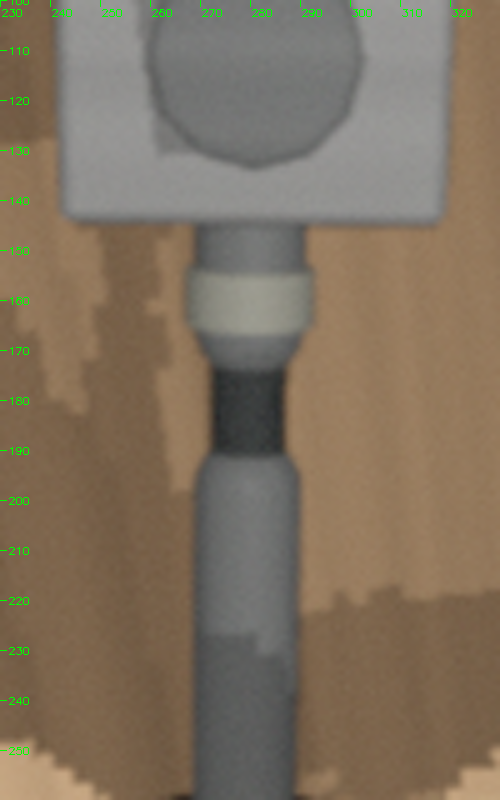

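Request:
send_rows:
  linear:
    - [0,1.5,0]
    - [0,3,0]
    - [0,5,0]
    - [0,7,0]
    - [0,9,0]
    - [0,10.5,0]
    - [0,10.5,0]
  twist:
    - [0,0,0]
    - [0,0,0]
    - [0,0,0]
    - [0,0,0]
    - [0,0,0]
    - [0,0,0]
    - [0,0,0]
  claw: [-0.8,-0.8,-0.8,-0.8,-0.8,-0.8,-0.8]

```text
t: 18.58
tcp_pos: [0.4643, 0.0157, 0.0247]
tool_rot: [[0.992, -0.124, 0.0], [-0.124, -0.992, -0.0], [0.0, 0.0, -1.0]]
ft_force: [-2.1, -2.0, 5.9]
finger_gap: 0.02
```

Request:
send_rows:
  linear:
    - [0,2,0]
    - [0,2,0]
  twist:
    - [0,0,0]
    - [0,0,0]
  claw: [-0.8,-0.8]

```text
t: 18.75
tcp_pos: [0.4639, 0.0134, 0.0247]
tool_rot: [[0.992, -0.124, -0.0], [-0.124, -0.992, -0.001], [0.0, 0.001, -1.0]]
ft_force: [-3.6, -3.7, 7.0]
finger_gap: 0.0202
```

Request:
send_rows:
  linear:
    - [0,1.5,0]
    - [0,1.5,0]
  twist:
    - [0,0,0]
    - [0,0,0]
  claw: [-0.8,-0.8]

```text
t: 18.92
tcp_pos: [0.4637, 0.0115, 0.0247]
tool_rot: [[0.992, -0.124, -0.0], [-0.124, -0.992, -0.002], [0.0, 0.002, -1.0]]
ft_force: [-3.4, -5.4, 7.6]
finger_gap: 0.02
```

Run:
```python
from rig import monitor, eyes
from h import *
s=monitor.state();print(s["t"],s["tcp_pos"],s["finger_gap"],s["ft_force"],.1235*s["tcp_pos"][0]+.9923*s["tcp_pos"][1])
```

```text
18.9167 [0.46367509 0.01150968 0.02472557] 0.01999550652874832 [-3.35741936 -5.38602     7.60561292] 0.06868493386982735
```

Request:
send_rows:
  linear:
    - [0,0.6,0]
    - [0,0.6,0]
    - [0,0.6,0]
  twist:
    - [0,0,0]
    - [0,0,0]
    - [0,0,0]
  claw: [-0.8,-0.8,-0.8]

```text
t: 19.17
tcp_pos: [0.4636, 0.0113, 0.0247]
tool_rot: [[0.992, -0.124, 0.0], [-0.124, -0.992, -0.001], [0.0, 0.001, -1.0]]
ft_force: [-3.2, -3.0, 7.6]
finger_gap: 0.0203
```

Run:
```python
from rig import monitor, eyes
from h import *
g=eyes.grab_frame("wrist"); pickle.dump(g,open("pics/wrist16.pkl","wb"));crop(g,"wr16.png",230,60,100,160,5)
s=monitor.state();print(s["t"],s["tcp_pos"],s["finger_gap"],s["ft_force"],.1235*s["tcp_pos"][0]+.9923*s["tcp_pos"][1])
```

```text
19.2167 [0.46362095 0.01133092 0.02472287] 0.02015732084403043 [-2.79659085 -3.92655812  7.64576338] 0.06850085821445379
```

View pics/wr16.png

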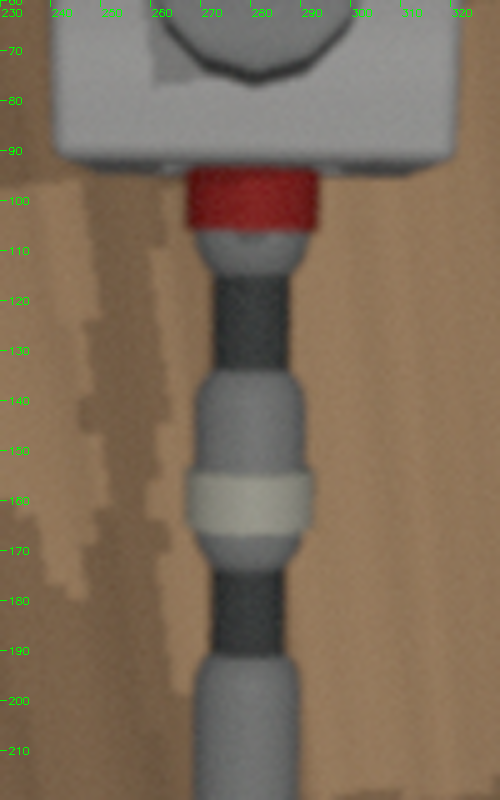

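Request:
send_rows:
  linear:
    - [0,0.8,0]
    - [0,0.8,0]
    - [0,0.8,0]
  twist:
    - [0,0,0]
    - [0,0,0]
    - [0,0,0]
  claw: [-0.8,-0.8,-0.8]

```text
t: 19.47
tcp_pos: [0.4636, 0.0111, 0.0247]
tool_rot: [[0.992, -0.124, 0.0], [-0.124, -0.992, 0.0], [0.0, -0.0, -1.0]]
ft_force: [-2.7, 0.3, 6.9]
finger_gap: 0.0203
```

Run:
```python
from rig import monitor, eyes
from h import *
s=monitor.state();print(s["t"],s["tcp_pos"],s["finger_gap"],s["ft_force"],.1235*s["tcp_pos"][0]+.9923*s["tcp_pos"][1])
im=[]
for n in("wrist","scene","side"):
    g=eyes.grab_frame(n); pickle.dump(g,open(f"pics/{n}17.pkl","wb")); im.append(g["pixels"][:,:,::-1])
crop(L("wrist17"),"wr17.png",230,60,100,120,5)
cv2.imwrite("pics/both17.png",cv2.resize(np.hstack(im[1:]),(800,300),interpolation=cv2.INTER_AREA))
```

```text
19.4667 [0.46360278 0.0111064  0.0247192 ] 0.02028036874984015 [-2.65176646  0.29282667  6.85215398] 0.06827582072124314
```

View pics/wr17.png

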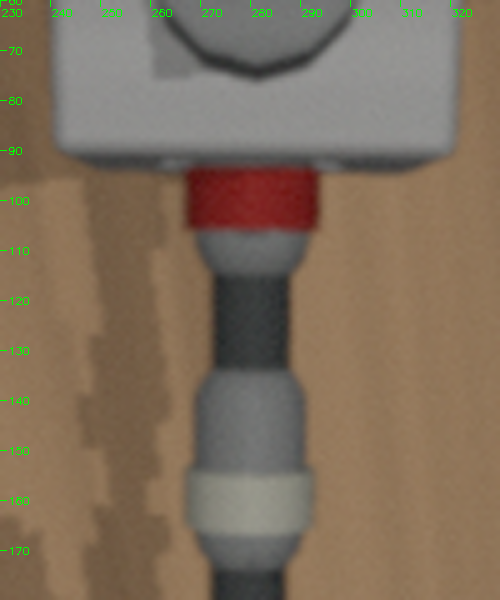

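View pics/both17.png

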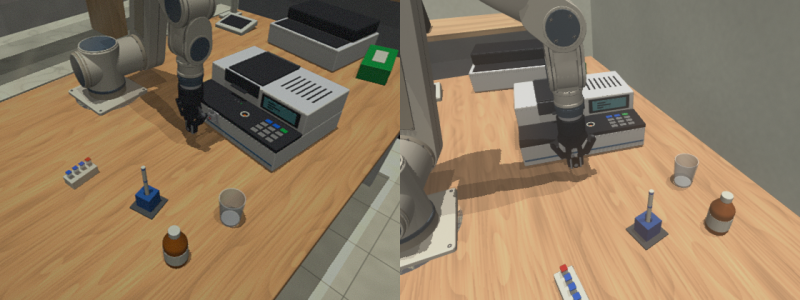

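Run:
```python
from rig import arm
print(arm.close_job())
```

```text
the job is handed in; nothing more can be done
None
```

I did the job in the order asked and handed it in at about 19.5 s, with the gripper still holding the knob and the rod in the third notch.

- **Zero button:** I took the stylus out of its stand and pressed the button until the force rose sharply from about 3 N to 14 N, which I took as bottomed out. I held it there for about 0.8 s. The camera showed the tip inside the recess on the orange cap.
- **Stylus:** It is back in its stand and released. Both room cameras show it upright, with its top where it started.
- **Rod:** It started drawn out about 10 mm. I felt it pass the second notch and then settle in the third. At the end the pull along the rod was near 0 N. The tool stood 20.0 mm past where the second notch was felt. The wrist picture shows the red ring just clear of the guide.
- **Other objects:** The bottle, beaker and cuvette rack look undisturbed in the final pictures. I checked this by eye only.

**What disagreed:**
- My first grip on the knob closed on its top, because in the camera images the fingertips ended about 20 mm above the reported tool point. It pressed the knob with about 15 N. I opened, went 23 mm lower and gripped it properly.
- My first estimate of the rod's starting draw from the two room cameras was about 3 mm. The wrist camera gave about 9 mm, and the notch forces agreed with that.
- A steady side load of about 3 N and an upward load of about 7 N on the tool remained from the grip.

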